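Load the order tray, dock it and wind up the gate

ROBOT

A 6-joint arm with a two-finger parallel gripper is mounted at the origin on the work surface. World frame = base frame: x ahead of the robot, y to its left, z up, the work surface at z = 0. Lengths are in m, angles in degrees, forces in N, time in s.
With the tool pointing down it reaches from about 0.3 to 0.75 m from the base axis. Payload 8.5 kg.
Tool frame: the origin (TCP) lies between the finger pads; the fingertips stand 25 mm ahead of it and the grasp point (between the pads) lies 6 mm ahead of it; x points along the fingers, y is the direction in which the jaws open and shut, and the axes are right-handed (so a half turn about x gives the same grasp; the last joint's range is limited). The gripper opens to 85 mm and grips with 20 to 120 N. Pads are 22 mm wide; open, the fingers measure 114 mm over their backs; the gripper's body (76 mm by 85 mm) begins 54 mm behind the grasp point. The pads swing forward as they close: fully open they stand 13 mm farther back than shut.
Start: joints at [58.768, 21.807, 74.336, -0, 83.858, -12.336], TCP at [0.178, 0.52, 0.256] pointing down, gripper open.
Joint ranges: [-178.18, 178.18], [-50.72, 133.34], [12.68, 142.11], [-81.47, 261.47], [9.98, 163.14], [-165.26, 165.26]. Speed limits (degrees/s): [136.94, 136.94, 180, 180, 180, 180].

INTERFACE

Orientations are given as a 3x3 rotation matrix whose columns are the frame's x, y, z axes.
In Python, from rig import sensors, get_image, workorder gives the robot as it stands.
- The arm moves only by the tool arm_command, never from a script. Its argument "plan" is a list that holds one entry, the list of rows, each a list of 6 numbers: the shift along the tool's x, y, z in units of 25 mm (1.0 is 25 mm), then the turn, a rotation vector about the tool's x, y, z in units of 6 degrees (1.0 is 6 degrees). In form: [[[dx, dy, dz, ax, ay, az], ...]]. A call has 1 to 10 rows; each row is the pose to reach, as a shift and turn from the pose commanded when the call began, along the tool's axes at that moment; what a row does not reach only later rows make up. A row lasts 1/10 s, in which the tool goes at most 50 mm and 8.59 degrees, less where a joint would pass 70% of its speed; a pose out of reach is approached as far as the arm can. A call with a gripper value outside its range is refused whole. "jaw" is the closure, from 0 (fully open) to 1 (shut), set as the call begins (left out, the last holds). The fingers move at their own pace and stop on an object; "newtons" is the grip in N (left out, the last holds). Time passes only in rows, so rows that repeat a pose let the fingers close. It gives the time, the measured TCP pose, the force and the opening at its end, in the units of the state.
- sensors.observe(): the state, without advancing time (a new reading comes with each control period).
- get_image(name): name is "side" or "top"; returns a dict with "img" (480x640x3 uint8, red, green, blue), "fx", "fy", "cx", "cy" (pixels), "dist" ([k1, k2, p1, p2, k3] as OpenCV has them; the pictures are not rectified), "T" (4x4, takes a point from camera to world coordinates). Camera axes: x right, y up, looking along -z (the intrinsics and any distortion apply to the point x, -y, -z); pixel columns grow to the right and rows downward; lengths in m; the calibration is good to about 2 mm. A picture is of the moment at which its call begins. There is no depth.
- workorder.close_job(): hands the job in, once; it reports no verdict.
The state is a dict: "time_s": time; "q": joint angles; "qvel": joint speeds; "joint_efforts": joint torques, N m; "position": TCP position; "tool_rot": TCP orientation; "ft_force": force on the tool from outside, world axes, zero at the start; "wrist_torque": the same for the moment, N m; "grip_width": finger opening in m.
Only numpy, scipy, OpenCV 4.12 (cv2) and the standard library are available. Lean on these libraries where they do the work, as an engineer would, in place of code of your own. Each camera call takes 0.05 s, during which the arm holds its last target. There are 200 camera calls.

TASK

Put every carton from the counter into the white tray, resting on the tray's floor, then slide the loaded tray fully home into the slotted bay of the dock. Fit the crank handle onto the square shaft, wind clockwise until the gate behind the tray is fully up against its stop, then lift the crank off and lay it flat, whole, back on its cork mat. Do not disturb the bottles and the jar.

Things in the scene. Friction and masses are not known exactly. Their poses are not given: they have to be found in the camera images.
- carton0_mid (a point): white medicine carton with plain coloured bands, a block 60 (its x) x 40 (its y) x 50 (its z) mm, about 90 g, standing on the counter at the start; the point is its centre. Two to four of the four cartons are present; the others are absent (None)
- carton1_mid (a point): white medicine carton with plain coloured bands, a block 60 (its x) x 40 (its y) x 50 (its z) mm, about 90 g, standing on the counter at the start; the point is its centre. Two to four of the four cartons are present; the others are absent (None)
- carton2_mid (a point): white medicine carton with plain coloured bands, a block 60 (its x) x 40 (its y) x 50 (its z) mm, about 90 g, standing on the counter at the start; the point is its centre. Two to four of the four cartons are present; the others are absent (None)
- carton3_mid (a point): white medicine carton with plain coloured bands, a block 60 (its x) x 40 (its y) x 50 (its z) mm, about 90 g, standing on the counter at the start; the point is its centre. Two to four of the four cartons are present; the others are absent (None)
- tray_mid (a point): shallow white tray, 200 mm long (its y), 137 wide (its x), floor 4 thick, walls 14 high; flanges along both long sides (158 mm over them, 7 to 10 mm above its underside). Point: middle of the floor's upper face; +y points to the leading end, which enters the bay first. Clear floor for cartons: 131 mm wide, y = -69 to +97. Starts empty on the dock's loading shelf, somewhat crooked and off line
- tray_handle (a point): the tray's upright handle near its rear end: a solid fin 50 mm wide (tray x), 14 mm thick (tray y), reaching 58 mm above the tray's underside, 78 mm behind the tray's middle. Point: on the fin, 40 mm above the tray's underside; axes as the tray's. Tray 0.45 kg
- dock: fixed grey tray dock, 190 mm wide (its x). Origin on the counter, mid-width, at the edge between loading shelf and gate slot; +y is the way the tray slides home. Loading shelf: flat top 50 mm above the counter, y = -250 to 0. Gate slot y = 0 to 12. Slotted bay y = 12 to 215 (see bay_home). Winding pedestal 70 x 70 mm, 40 high, centred at x = -80, y = 335
- bay_home (a point): point on the bay's floor (49 mm above the counter) where the tray's middle comes when home against the end stop (tray_mid then reads 4 mm above it); axes as the dock's. Along each side a channel: sides at x = +-83 mm, lips over the tray's flanges (inner edges x = +-72, 20 to 24 mm above the floor), flared lead-ins in front of the slot; end stop 26 mm high
- gate (a joint): height of the dock's steel gate plate (125 mm wide, 8 thick) in the slot behind the bay: 0 = down, its top 8 mm under the shelf; 0.039 m = fully up, 31 mm over the shelf, so that the tray cannot slide out. Rises 5 mm per radian of the shaft, stays where it is left, and strikes a tray that is still over the slot
- shaft (a joint): angle of the square shaft (rad), growing clockwise seen from above, 0 to 7.8 (stop, gate fully up); starts between 0 and 1.2. Needs about 0.15 N m (2 N at the knob)
- shaft_top (a point): centre of the top of the upright square steel shaft on the pedestal: 16 x 16 mm, 36 tall, its top 9 mm tapered to 9 mm square. x and y square to its faces; turns with the shaft. The crank fits in any of four directions, down to the pedestal (crank_hub then 12 mm below this point)
- crank_hub (a point): removable steel crank, 0.35 kg, lying socket down on the mat. Hub 34 x 34 x 48 mm tall, with an 18.5 mm square socket 40 mm deep from below, sides along its x and y. Point: on the hub's axis, 24 mm above the underside; +x points along the arm, a bar 28 wide, 12 thick, flush with the underside, reaching 88 mm from the axis. Balance point about 25 mm from the axis
- crank_knob (a point): the crank's black upright grip, a cylinder 22 mm in diameter that spins freely on its own axis, reaching from 14 to 78 mm above the crank's underside, 72 mm from the hub's axis. The point is on its axis, 46 mm above the underside; axes as the crank's (not spinning)
- mat: brown cork mat, fixed, 200 mm (its x) x 80 mm (its y), 3 mm thick, on which the crank is kept; origin at the centre of its underside
- syrup: bystander: amber bottle, 56 mm in diameter, 130 mm tall, beyond the dock; origin at the centre of its base
- pill_jar: bystander: white jar, 68 mm in diameter, 90 mm tall, beyond the dock; origin at the centre of its base
- drops: bystander: small amber bottle, 48 mm in diameter, 100 mm tall, left of the dock; origin at the centre of its base

How it is judged:
By the outcome, as a careful person would: the job done as asked, in the order asked, and still so for the second after the job is handed in, with the robot touching nothing.
Of carton0, carton1, carton2, carton3 only 2 to 4 are there at a start; the rules pass over those that are not, and their reading is None.
At some moment in a run one of carton0, carton1, carton2, carton3 may be knocked a few centimetres aside while the robot is not near it.
It also fails if it takes over 210 s, if anything falls off the work surface, if the arm or the gripper's body presses on something with over 40 N, if the wrist force passes 120 N, or if a joint passes its speed limit or range.

## Working session

There is one attempt and no reset: what is moved stays moved. The work goes in short steps, Python scripts to look and compute and a tool call to move; the robot and the scene stay as the last step left them, time stands still between calls to the robot, and variables do not carry over. Pictures are saved under pics/ and viewed, about 12 in all and at most 16, crops included, and the job is handed in when it is done.

Besides the shell and the picture viewer there is one more tool, called after "Call:" by a JSON object that holds its "api" and its "payload", one argument or row to a line. arm_command: Moves the arm, as the interface text tells. Its arguments: {"type":"object","properties":{"plan":{"type":"array","items":{"type":"array","items":{"type":"array","items":{"type":"number"}}}},"jaw":{"type":"number"},"newtons":{"type":"number"}},"required":["plan"]}

```bash
ls; mkdir -p pics
python3 - <<'E'
from rig import sensors,get_image
import cv2,numpy as np
for n in("top","side"):
    d=get_image(n);cv2.imwrite(f"pics/{n}0.png",d["img"][:,:,::-1]);print(n,d["fx"],d["fy"],d["cx"],d["cy"],d["dist"]);print(np.round(d["T"],4))
s=sensors.observe();print(s)
E
```

```text
pics
top 478.3623559663496 478.3623559663496 315.0548032267619 231.41504861506542 [0.02654079 0.         0.         0.         0.        ]
[[ 3.0000e-04  9.9930e-01 -3.8700e-02  5.4670e-01]
 [-1.0000e+00  1.0000e-04 -5.6000e-03  3.9500e-02]
 [-5.6000e-03  3.8700e-02  9.9920e-01  1.1644e+00]
 [ 0.0000e+00  0.0000e+00  0.0000e+00  1.0000e+00]]
side 612.237803225739 612.237803225739 319.480870231718 244.5142392209106 [-0.01438767  0.          0.          0.          0.        ]
[[-0.9474  0.2358 -0.2166  0.3507]
 [-0.3198 -0.7318  0.6019  0.7829]
 [-0.0166  0.6395  0.7687  1.0534]
 [ 0.      0.      0.      1.    ]]
{'time_s': 0.1, 'q': array([ 5.87703380e+01,  2.18379770e+01,  7.43792866e+01,  4.91607908e-04,
        8.38583529e+01, -1.23370617e+01]), 'qvel': array([-0.04736926, -0.12164722, -0.04824276, -0.05859676, -0.01772916,
        0.01499987]), 'joint_efforts': array([ 4.37650378e-03, -4.49222875e+01, -2.31655008e+01, -1.78898804e-04,
        3.68785972e-03, -1.64380475e-05]), 'position': array([0.17797766, 0.52016527, 0.25577218]), 'tool_rot': array([[-6.91548418e-04,  3.23795659e-01,  9.46126785e-01],
       [-1.12409512e-03,  9.46126162e-01, -3.23796267e-01],
       [-9.99999129e-01, -1.28745730e-03, -2.90314930e-04]]), 'ft_force': array([-0.09520589,  0.45028968, -0.38770391]), 'wrist_torque': array([0.04691681, 0.0565888 , 0.00285199]), 'grip_width': 0.08527572781962316}
```

View pics/top0.png

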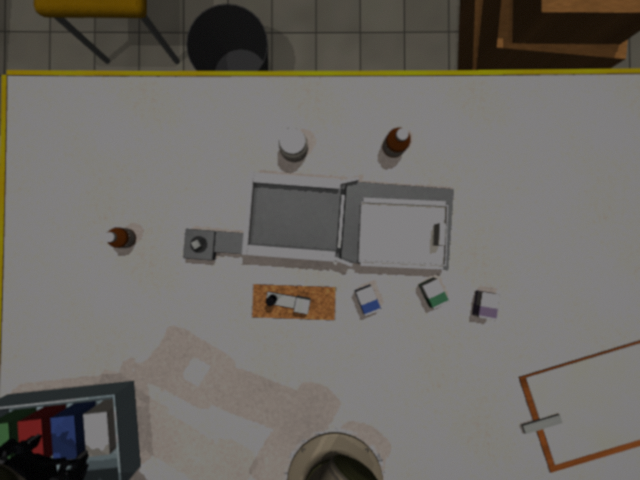

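View pics/side0.png

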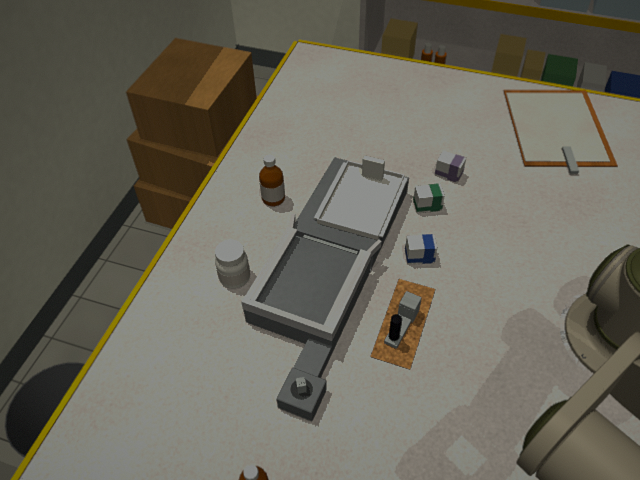

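Top view: three cartons at about (368,300), (433,293) and (485,304). The crank lies on its mat with the hub at (302,305) and the knob at (271,300). The shaft is near (197,243), and the tray fin is at (440,235). The side view matches. Next I'll take zoomed crops to pick corners from.

Run:
```python
import cv2
def crop(f,u,v,w,h,s,o):
    i=cv2.imread(f)[v:v+h,u:u+w];i=cv2.convertScaleAbs(i,alpha=1.5)
    i=cv2.resize(i,None,fx=s,fy=s,interpolation=cv2.INTER_CUBIC)
    for k in range(0,w,20):
        cv2.putText(i,str(u+k),(k*s,8),0,.3,(0,0,255),1);cv2.line(i,(k*s,9),(k*s,14),(0,0,255),1)
    for k in range(0,h,20):
        cv2.putText(i,str(v+k),(0,k*s+4),0,.3,(0,0,255),1)
        cv2.line(i,(20,k*s),(26,k*s),(0,0,255),1)
    cv2.imwrite(o,i)
crop("pics/top0.png",340,176,170,150,4,"pics/c1.png")
crop("pics/top0.png",178,176,170,150,4,"pics/c2.png")
crop("pics/side0.png",290,140,190,150,4,"pics/c3.png")
crop("pics/side0.png",240,270,200,150,4,"pics/c4.png")
```

```text
(no output)
```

View pics/c1.png

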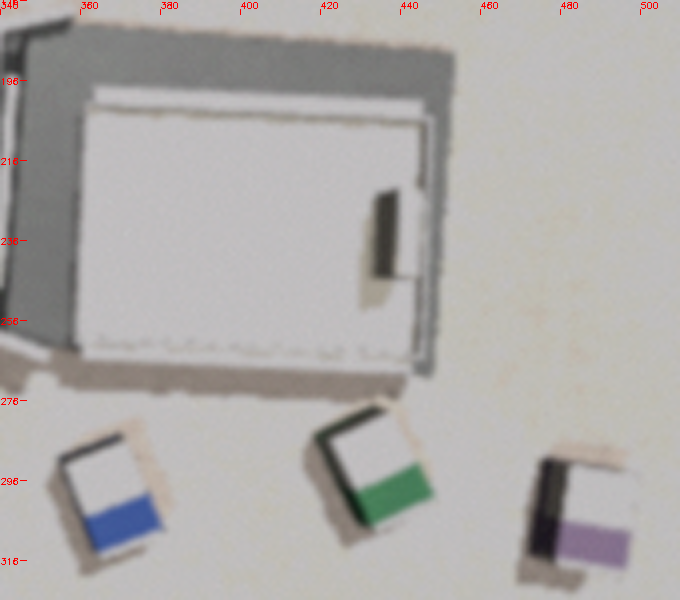

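View pics/c2.png

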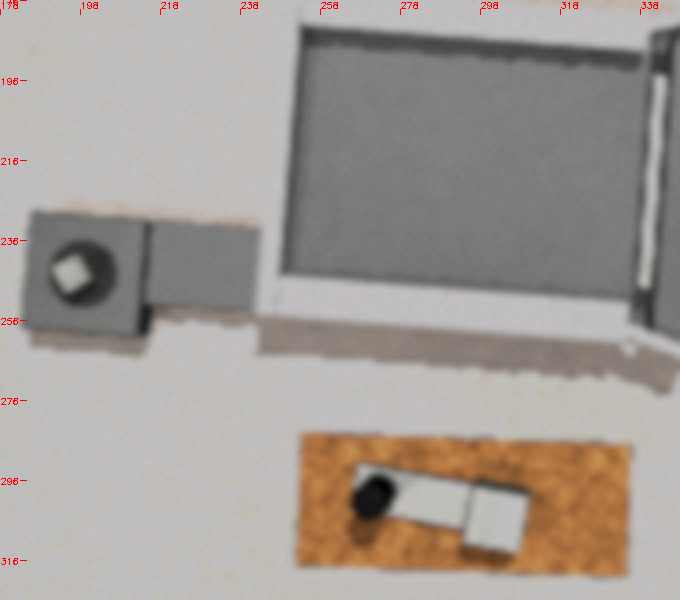

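View pics/c3.png

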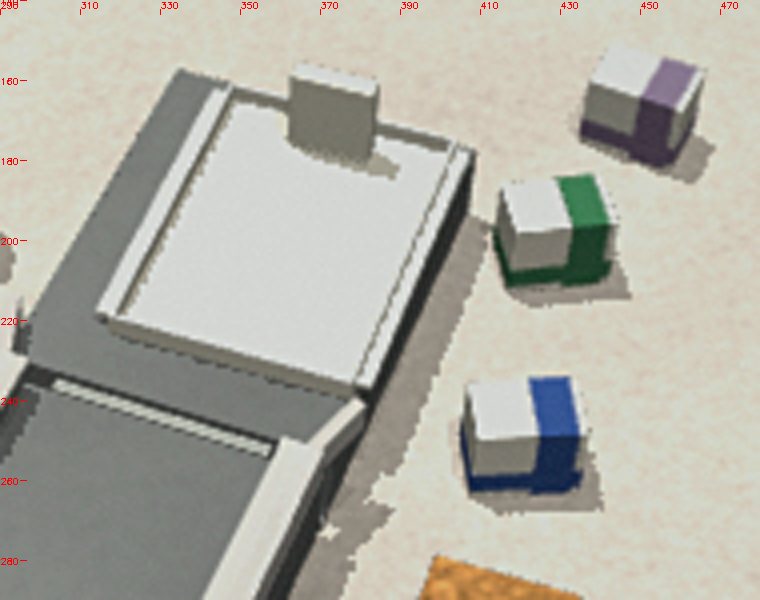

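View pics/c4.png

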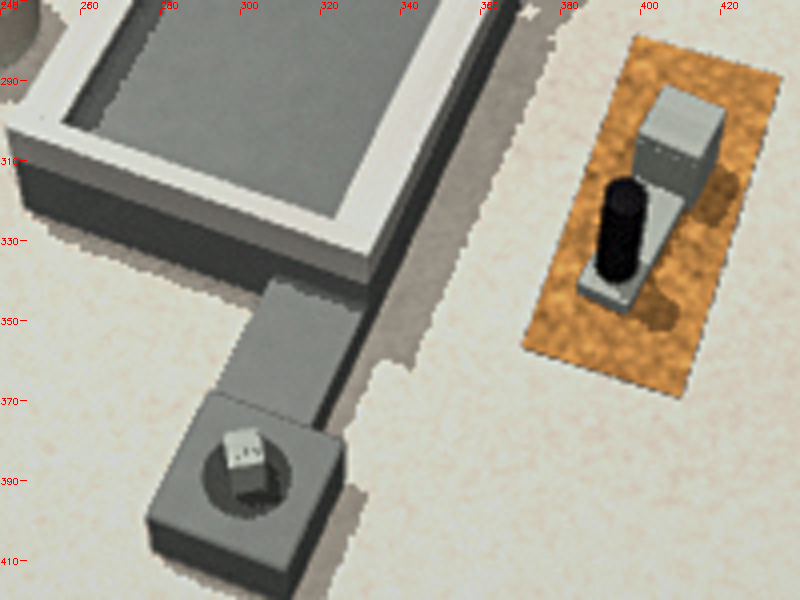

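Both views pick out the same layout:
- **Cartons:** three, banded blue, green and purple.
- **Tray:** a little crooked on the shelf.
- **Shaft:** rotated about 45°.
- **Crank:** its arm points toward +y.

I'll fit poses jointly from both views.

```bash
cat > h.py <<'E'
import numpy as np,cv2
from rig import sensors,get_image
from scipy.optimize import least_squares
def cam(n):
    d=get_image(n);d["K"]=np.array([[d["fx"],0,d["cx"]],[0,d["fy"],d["cy"]],[0,0,1]]);return d
def proj(d,P):
    W=np.linalg.inv(d["T"])@np.c_[np.atleast_2d(P),np.ones(len(np.atleast_2d(P)))].T
    return cv2.projectPoints((W[:3].T*[1,-1,-1]).copy(),np.zeros(3),np.zeros(3),d["K"],np.array(d["dist"]))[0][:,0]
def place(p,L):
    c,s=np.cos(p[2]),np.sin(p[2]);L=np.asarray(L,float)/1000
    return np.c_[p[0]+c*L[:,0]-s*L[:,1],p[1]+s*L[:,0]+c*L[:,1],L[:,2]]
def fit(cams,obs,p0,w=None):
    "obs: {view:[(local mm xyz),(u,v)]...}"
    f=lambda p:np.concatenate([(proj(cams[v],place(p,[o[0] for o in O]))-[o[1] for o in O]).ravel() for v,O in obs.items()])
    r=least_squares(f,p0,loss="soft_l1");return r.x,f(r.x).reshape(-1,2)
def Z(off,pts,s=4):return [((x+.5)/s-.5+off[0],(y+.5)/s-.5+off[1]) for x,y in pts]
def dn(q):print(np.round(q,4))
E
cat > m.py <<'E'
from h import *
C={n:cam(n) for n in("top","side")}
c1,c2,c3,c4=(340,176),(178,176),(290,140),(240,270)
def z(L,off,p):return list(zip(L,Z(off,p)))
def run(n,obs,p0):
    p,r=fit(C,obs,p0);print(n,np.round(p[:2],4),"yaw",round(np.degrees(p[2]),2),"rms",round(np.sqrt((r**2).mean()),2),"\n",np.round(r,1).tolist());return p
R={}
# cartons: top face corners; local order, x=60
q=lambda h,z0=0:[]
K=[(30,20,50),(30,-20,50),(-30,-20,50),(-30,20,50)]
Kb=[(-30,-20,0),(-30,20,0)]
# top view TL=(+x,+y) TR=(+x,-y) BR BL ; side TL=(+x,-? )
for n,t,s,sb in(("blue",[(66,463),(128,440),(163,528),(97,553)],[(474,442),(467,384),(572,377),(580,435)],[(30,20,0),(-30,20,0)]),
 ("green",[(330,443),(390,410),(434,492),(371,528)],[(513,234),(500,182),(595,174),(611,224)],None),
 ("purple",[(567,464),(633,468),(629,569),(556,560)],[(589,83),(614,45),(702,68),(684,107)],None)):
    b={"blue":[(469,491),(580,487)],"green":[(508,286),(607,280)],"purple":[(581,135),(671,164)]}[n]
    R[n]=run(n,{"top":z(K,c1,t),"side":z(K,c3,s)+z([(30,20,0),(-30,20,0)],c3,b)},[.4,-.1,0])
R["tray"]=run("tray",{"top":z([(79,95,60),(79,-95,60),(-79,95,60),(-79,-95,60),(68.5,100,64),(68.5,-100,64),(25,-71,108),(-25,-71,108)],c1,[(93,86),(423,101),(80,357),(408,372),(86,104),(433,116),(398,188),(396,278)]),
 "side":z([(79,95,60),(79,-95,60),(25,-71,108),(-25,-71,108),(25,-71,54),(-25,-71,54)],c3,[(100,315),(223,83),(291,79),(377,97),(290,145),(374,160)])},[.55,-.1,0])
P=[(-45,370,40),(-45,300,40),(-115,300,40),(-115,370,40)]
R["dock"]=run("dock",{"top":z([(95,-250,50),(-95,-250,50)],c1,[(455,51),(432,376)])+z(P,c2,[(33,210),(149,222),(140,333),(26,328)]),
 "side":z([(95,-250,50),(-95,-250,50)],c3,[(180,70),(475,150)])+z(P,c4,[(148,518),(213,392),(345,440),(287,572)])},[.57,.0,0])
S=[(8,8,67),(8,-8,67),(-8,-8,67),(-8,8,67)]
R["shaft"]=run("shaft",{"top":z(S,c2,[(52,272),(72,253),(93,270),(72,294)]),"side":z(S,c4,[(228,468),(222,432),(258,427),(265,460)])},[.5,.3,-.8])
H=[(-17,-17,51),(-17,17,51),(17,17,51),(17,-17,51)]
R["crank"]=run("crank",{"top":z([H[0],H[3],H[2],H[1],(72,0,81),(88,-14,15)],c2,[(527,493),(475,486),(466,545),(517,553),(372,500),(357,465)]),
 "side":z([H[0],H[1],H[2],H[3],(72,0,81),(72,0,17)],c4,[(665,88),(723,108),(703,155),(641,132),(626,193),(618,272)])},[.42,.05,1.5])
M=[(100,-40,3),(-100,-40,3),(-100,40,3),(100,40,3)]
R["mat"]=run("mat",{"top":z(M,c2,[(302,433),(632,446),(628,576),(298,565)]),"side":z(M,c4,[(522,347),(634,33),(781,78),(681,397)])},[.42,.05,1.5])
d=R["dock"];print("shaft from dock",place(d,[(-80,335,76)]),"home",place(d,[(0,115,53)]))
np.save("R.npy",R,allow_pickle=True)
E
python3 m.py
```

```text
blue [ 0.4305 -0.0771] yaw 21.31 rms 0.99 
 [[-0.8, -0.2], [-0.3, -0.7], [0.6, 1.6], [1.0, 1.7], [-0.1, -0.8], [-0.9, -0.6], [0.5, -0.1], [1.6, -0.3], [-1.0, 1.5], [-1.3, 1.3]]
green [ 0.447  -0.2324] yaw 26.39 rms 1.0 
 [[-0.4, -1.0], [0.0, -0.5], [0.9, 2.4], [1.2, 1.1], [-0.1, -0.1], [-1.0, 0.6], [0.6, -0.2], [1.2, -0.4], [-1.1, 1.9], [-0.8, 0.6]]
purple [ 0.4194 -0.3551] yaw -5.11 rms 1.04 
 [[-0.1, -0.1], [0.9, 0.5], [-0.0, 1.4], [0.7, 2.0], [-0.7, -0.1], [-2.2, -0.9], [-0.1, -0.2], [-0.0, 0.5], [-1.3, 2.0], [-0.1, 1.4]]
tray [ 0.5847 -0.1562] yaw -2.9 rms 0.87 
 [[0.2, 0.2], [0.0, 0.5], [0.2, 0.8], [1.0, 1.3], [-0.3, -0.1], [0.0, 1.3], [0.2, 0.4], [-0.3, 0.6], [-1.2, -1.4], [-2.1, 1.3], [-0.2, -1.0], [-0.6, -0.2], [-0.8, -0.3], [-1.4, 1.3]]
dock [ 0.6139 -0.0202] yaw -4.31 rms 0.86 
 [[0.1, 0.2], [0.5, 0.4], [-1.1, 0.5], [-0.4, -0.3], [-0.6, 1.7], [-1.9, 0.7], [-1.1, -0.8], [0.4, -0.3], [-1.2, -0.6], [-1.1, -1.6], [0.8, -0.4], [0.0, 0.0]]
shaft [0.5602 0.3193] yaw 35.42 rms 0.67 
 [[0.2, -0.4], [1.0, 0.3], [-0.3, 1.7], [-0.8, -0.2], [0.5, -0.1], [-0.4, 1.0], [-0.7, -0.2], [0.0, -0.6]]
crank [0.4177 0.0768] yaw 80.25 rms 0.79 
 [[0.8, 0.8], [-0.7, 0.1], [-1.0, -0.1], [0.7, 0.4], [-0.9, 1.2], [0.0, -0.0], [-0.4, -1.7], [0.9, -0.2], [-0.8, 0.7], [-1.3, -0.3], [0.3, 0.4], [-0.3, -1.4]]
mat [0.421  0.0979] yaw 88.11 rms 0.37 
 [[-0.3, 0.2], [-0.1, -0.3], [-0.2, 0.5], [-0.6, 0.5], [-0.4, -0.4], [0.0, 0.0], [0.1, -0.9], [-0.0, -0.2]]
shaft from dock [[0.55929524 0.31987418 0.076     ]] home [[0.62255104 0.09448851 0.053     ]]
```

Poses agree with the known sizes, and the shaft fit matches the dock-derived position within 1 mm. I'll write a planner that turns waypoints into tool-frame rows, then start with the blue carton.

```bash
cat > pl.py <<'E'
# waypoints: grasp x,y,z(m), tool-y yaw(deg), rows ; a "|" starts a new call
import numpy as np,json
from scipy.spatial.transform import Rotation as Ro
def rot(y):
    c,s=np.cos(np.radians(y)),np.sin(np.radians(y));return np.array([[0,c,s],[0,s,-c],[-1,0,0]])
def plan(start,calls):
    cur=np.array(start,float)
    for k,call in enumerate(calls):
        R0=rot(cur[3]);b=cur.copy();rows=[]
        for *w,n in call:
            w=np.array(w,float)
            for i in range(1,n+1):
                p=cur+(w-cur)*i/n
                rows.append(np.r_[R0.T@(p[:3]-b[:3])/.025,-(p[3]-b[3])/6,0,0])
            cur=w
        print(k,len(rows),json.dumps([[float(round(v+0.,2)) for v in r] for r in rows]))
    from rig import sensors
    return cur
def now():
    from rig import sensors
    s=sensors.observe();R=s["tool_rot"];y=np.degrees(np.arctan2(R[1,1],R[0,1]))
    g=s["position"]+.006*R[:,0];print("t",round(s["time_s"],2),"g",np.round(g,4),"yaw",round(y,2),"tilt",np.round(R[2],4),"w",round(s["grip_width"],4),"F",np.round(s["ft_force"],1),"M",np.round(s["wrist_torque"],2),"q",np.round(s["q"],1));return np.r_[g,y]
def slot(T,x,y):
    c,s=np.cos(T[2]),np.sin(T[2]);return T[0]+c*x-s*y,T[1]+s*x+c*y
E
python3 - <<'E'
from pl import *
R=np.load("R.npy",allow_pickle=True).item()
now();st=[.178,.52,.25,71.1]
T=R["tray"];ty=np.degrees(T[2])
b=R["blue"];by=np.degrees(b[2])-90
x1,y1=slot(T,35/1e3,.060)
plan(st,[[(b[0],b[1],.2,0,10)],[(b[0],b[1],.12,by,9)],[(b[0],b[1],.032,by,5),(b[0],b[1],.032,by,5)],
[(b[0],b[1],.17,by,4),(x1,y1,.17,ty,6)],[(x1,y1,.17,ty,4),(x1,y1,.087,ty,6)]])
E
```

```text
t 0.2 g [0.1781 0.5202 0.25  ] yaw 71.1 tilt [-1.e+00 -8.e-04 -2.e-04] w 0.0853 F [0.6 0.4 0.7] M [ 0.04 -0.    0.01] q [ 58.8  21.8  74.4  -0.   83.9 -12.3]
0 10 [[0.2, -1.93, 1.73, 1.18, 0.0, 0.0], [0.4, -3.86, 3.46, 2.37, 0.0, 0.0], [0.6, -5.8, 5.19, 3.56, 0.0, 0.0], [0.8, -7.73, 6.92, 4.74, 0.0, 0.0], [1.0, -9.66, 8.65, 5.92, 0.0, 0.0], [1.2, -11.59, 10.37, 7.11, 0.0, 0.0], [1.4, -13.53, 12.1, 8.3, 0.0, 0.0], [1.6, -15.46, 13.83, 9.48, 0.0, 0.0], [1.8, -17.39, 15.56, 10.66, 0.0, 0.0], [2.0, -19.32, 17.29, 11.85, 0.0, 0.0]]
1 9 [[0.36, 0.0, 0.0, 1.27, 0.0, 0.0], [0.71, 0.0, 0.0, 2.54, 0.0, 0.0], [1.07, 0.0, 0.0, 3.82, 0.0, 0.0], [1.42, 0.0, 0.0, 5.09, 0.0, 0.0], [1.78, 0.0, 0.0, 6.36, 0.0, 0.0], [2.13, 0.0, 0.0, 7.63, 0.0, 0.0], [2.49, 0.0, 0.0, 8.9, 0.0, 0.0], [2.84, 0.0, 0.0, 10.18, 0.0, 0.0], [3.2, 0.0, 0.0, 11.45, 0.0, 0.0]]
2 10 [[0.7, 0.0, 0.0, 0.0, 0.0, 0.0], [1.41, 0.0, 0.0, 0.0, 0.0, 0.0], [2.11, 0.0, 0.0, 0.0, 0.0, 0.0], [2.82, 0.0, 0.0, 0.0, 0.0, 0.0], [3.52, 0.0, 0.0, 0.0, 0.0, 0.0], [3.52, 0.0, 0.0, 0.0, 0.0, 0.0], [3.52, 0.0, 0.0, 0.0, 0.0, 0.0], [3.52, 0.0, 0.0, 0.0, 0.0, 0.0], [3.52, 0.0, 0.0, 0.0, 0.0, 0.0], [3.52, 0.0, 0.0, 0.0, 0.0, 0.0]]
3 10 [[-1.38, 0.0, 0.0, 0.0, 0.0, 0.0], [-2.76, 0.0, 0.0, 0.0, 0.0, 0.0], [-4.14, 0.0, 0.0, 0.0, 0.0, 0.0], [-5.52, 0.0, 0.0, 0.0, 0.0, 0.0], [-5.52, 0.6, -1.14, -1.83, 0.0, 0.0], [-5.52, 1.19, -2.29, -3.66, 0.0, 0.0], [-5.52, 1.79, -3.43, -5.48, 0.0, 0.0], [-5.52, 2.38, -4.57, -7.31, 0.0, 0.0], [-5.52, 2.98, -5.72, -9.14, 0.0, 0.0], [-5.52, 3.58, -6.86, -10.97, 0.0, 0.0]]
4 10 [[0.0, 0.0, 0.0, 0.0, 0.0, 0.0], [0.0, 0.0, 0.0, 0.0, 0.0, 0.0], [0.0, 0.0, 0.0, 0.0, 0.0, 0.0], [0.0, 0.0, 0.0, 0.0, 0.0, 0.0], [0.55, 0.0, 0.0, 0.0, 0.0, 0.0], [1.11, 0.0, 0.0, 0.0, 0.0, 0.0], [1.66, 0.0, 0.0, 0.0, 0.0, 0.0], [2.21, 0.0, 0.0, 0.0, 0.0, 0.0], [2.77, 0.0, 0.0, 0.0, 0.0, 0.0], [3.32, 0.0, 0.0, 0.0, 0.0, 0.0]]
```

Call:
{"api": "arm_command", "payload": {
  "plan": [
    [[0.4,-3.8,3.4,2.4,0,0],[0.8,-7.7,6.9,4.7,0,0],[1.2,-11.6,10.4,7.1,0,0],[1.6,-15.5,13.8,9.5,0,0],[2.0,-19.32,17.29,11.85,0,0],[2.0,-19.32,17.29,11.85,0,0],[2.0,-19.32,17.29,11.85,0,0],[2.0,-19.32,17.29,11.85,0,0],[2.0,-19.32,17.29,11.85,0,0],[2.0,-19.32,17.29,11.85,0,0]]
  ],
  "jaw": 0,
  "newtons": 40
}}

```text
time_s: 1.2
position: [0.3726, 0.0592, 0.2179]
tool_rot: [[0.001, 1.0, -0.001], [0.0, -0.001, -1.0], [-1.0, 0.001, -0.0]]
ft_force: [1.4, 0.4, 0.7]
grip_width: 0.0853
```

Run:
```python
from pl import *
R=np.load("R.npy",allow_pickle=True).item()
c=now();b=R["blue"]
plan(c,[[(b[0],b[1],.12,np.degrees(b[2])-90,9)]])
```

```text
t 1.2 g [0.3726 0.0592 0.2119] yaw -0.09 tilt [-1.e+00  6.e-04 -0.e+00] w 0.0853 F [1.4 0.4 0.7] M [ 0.03 -0.08 -0.01] q [ -9.1   6.6 102.8   0.   70.6  -9. ]
0 9 [[0.41, 0.26, 0.61, 1.27, 0.0, 0.0], [0.82, 0.52, 1.21, 2.54, 0.0, 0.0], [1.23, 0.77, 1.82, 3.81, 0.0, 0.0], [1.63, 1.03, 2.42, 5.08, 0.0, 0.0], [2.04, 1.29, 3.03, 6.35, 0.0, 0.0], [2.45, 1.55, 3.63, 7.62, 0.0, 0.0], [2.86, 1.81, 4.24, 8.89, 0.0, 0.0], [3.27, 2.07, 4.84, 10.16, 0.0, 0.0], [3.68, 2.32, 5.45, 11.43, 0.0, 0.0]]
```

Call:
{"api": "arm_command", "payload": {
  "plan": [
    [[0.8,0.5,1.2,2.54,0,0],[1.6,1.0,2.4,5.0,0,0],[2.4,1.5,3.6,7.5,0,0],[3.0,2.0,4.7,9.5,0,0],[3.68,2.32,5.45,11.43,0,0],[3.68,2.32,5.45,11.43,0,0],[3.68,2.32,5.45,11.43,0,0],[3.68,2.32,5.45,11.43,0,0],[3.68,2.32,5.45,11.43,0,0],[3.68,2.32,5.45,11.43,0,0]]
  ]
}}

```text
time_s: 2.2
position: [0.4303, -0.075, 0.1258]
tool_rot: [[-0.0, 0.369, -0.929], [-0.0, -0.929, -0.369], [-1.0, 0.0, 0.0]]
ft_force: [0.6, -0.6, -0.5]
grip_width: 0.0854
```

Run:
```python
from pl import *
from h import *
R=np.load("R.npy",allow_pickle=True).item()
now()
d=cam("side");i=d["img"][:,:,::-1][130:290,340:500];i=cv2.resize(i,None,fx=4,fy=4,interpolation=cv2.INTER_CUBIC);i=cv2.convertScaleAbs(i,alpha=1.5)
for n in("blue","green","purple"):
    for z in(0,50):
        q=proj(d,place(R[n],[(30,20,z),(30,-20,z),(-30,-20,z),(-30,20,z)]))
        cv2.polylines(i,[np.int32((q-[340,130]+.5)*4)],True,(0,0,255),1)
cv2.imwrite("pics/p1.png",i)
```

```text
t 2.2 g [ 0.4303 -0.075   0.1198] yaw -68.35 tilt [-1.  0.  0.] w 0.0854 F [ 0.6 -0.6 -0.5] M [-0.03 -0.   -0.01] q [-25.5  19.8 103.1  -0.   57.1  42.9]
```

View pics/p1.png

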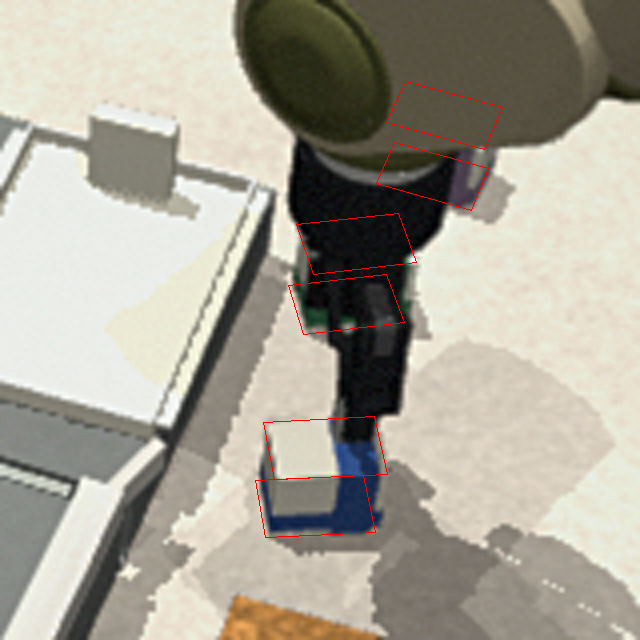

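The overlay sits on the blue carton within about 2 px (image ~ (325,475)). Descending to grip.

Call:
{"api": "arm_command", "payload": {
  "plan": [
    [[0.9,0.05,0,0,0,0],[1.8,0.05,0,0,0,0],[2.7,0.05,0,0,0,0],[3.5,0.05,0,0,0,0],[3.5,0.05,0,0,0,0],[3.5,0.05,0,0,0,0]]
  ]
}}

```text
time_s: 2.85
position: [0.4309, -0.0762, 0.0387]
tool_rot: [[-0.0, 0.367, -0.93], [0.0, -0.93, -0.367], [-1.0, -0.0, 0.0]]
ft_force: [-0.2, -0.5, 0.5]
grip_width: 0.0853
```

Call:
{"api": "arm_command", "payload": {
  "plan": [
    [[0,0,0,0,0,0],[0,0,0,0,0,0],[0,0,0,0,0,0],[0,0,0,0,0,0],[0,0,0,0,0,0],[0,0,0,0,0,0],[0,0,0,0,0,0],[-0.5,0,0,0,0,0],[-1,0,0,0,0,0],[-1,0,0,0,0,0]]
  ],
  "jaw": 1,
  "newtons": 40
}}

```text
time_s: 3.85
position: [0.4313, -0.0764, 0.0645]
tool_rot: [[0.002, 0.365, -0.931], [-0.001, -0.931, -0.365], [-1.0, 0.002, -0.002]]
ft_force: [0.5, 0.4, -0.9]
grip_width: 0.0394
```

Run:
```python
from pl import *
R=np.load("R.npy",allow_pickle=True).item()
c=now();T=R["tray"];ty=np.degrees(T[2]);x,y=slot(T,.035,.060)
plan(c,[[(c[0],c[1],.17,c[3],2),(x,y,.17,ty,8)],[(x,y,.12,ty,2),(x,y,.086,ty,3)]])
```

```text
t 3.85 g [ 0.4313 -0.0764  0.0585] yaw -68.56 tilt [-1.      0.002  -0.0019] w 0.0394 F [ 0.5  0.4 -0.9] M [ 0.04 -0.04  0.02] q [-25.6  26.1 107.1  -0.   46.6  43. ]
0 10 [[-2.23, 0.0, 0.0, 0.0, 0.0, 0.0], [-4.46, 0.0, 0.0, 0.0, 0.0, 0.0], [-4.46, 0.45, -0.85, -1.37, 0.0, 0.0], [-4.46, 0.9, -1.7, -2.74, 0.0, 0.0], [-4.46, 1.35, -2.55, -4.1, 0.0, 0.0], [-4.46, 1.8, -3.4, -5.47, 0.0, 0.0], [-4.46, 2.25, -4.26, -6.84, 0.0, 0.0], [-4.46, 2.7, -5.11, -8.21, 0.0, 0.0], [-4.46, 3.15, -5.96, -9.58, 0.0, 0.0], [-4.46, 3.6, -6.81, -10.94, 0.0, 0.0]]
1 5 [[1.0, 0.0, 0.0, 0.0, 0.0, 0.0], [2.0, 0.0, 0.0, 0.0, 0.0, 0.0], [2.45, 0.0, 0.0, 0.0, 0.0, 0.0], [2.91, 0.0, 0.0, 0.0, 0.0, 0.0], [3.36, 0.0, 0.0, 0.0, 0.0, 0.0]]
```

Call:
{"api": "arm_command", "payload": {
  "plan": [
    [[-2.2,0,0,0,0,0],[-4.46,0,0,0,0,0],[-4.46,0.45,-0.85,-1.4,0,0],[-4.46,0.9,-1.7,-2.7,0,0],[-4.46,1.35,-2.55,-4.1,0,0],[-4.46,1.8,-3.4,-5.4,0,0],[-4.46,2.25,-4.26,-6.8,0,0],[-4.46,2.9,-5.5,-8.2,0,0],[-4.46,3.6,-6.81,-9.6,0,0],[-4.46,3.6,-6.81,-10.94,0,0]]
  ]
}}

```text
time_s: 4.85
position: [0.625, -0.0983, 0.173]
tool_rot: [[0.0, 0.999, -0.045], [0.0, -0.045, -0.999], [-1.0, 0.0, -0.0]]
ft_force: [-1.5, 0.0, -1.4]
grip_width: 0.0394
```

Call:
{"api": "arm_command", "payload": {
  "plan": [
    [[0,0,0,0,0,0],[0,0,0,0,0,0],[1,0,0,0,0,0],[2,0,0,0,0,0],[2.7,0,0,0,0,0],[2.7,0,0,0,0,0],[2.7,0,0,0,0,0]]
  ]
}}

```text
time_s: 5.55
position: [0.622, -0.0979, 0.1081]
tool_rot: [[0.0, 0.999, -0.053], [-0.0, -0.053, -0.999], [-1.0, 0.0, 0.0]]
ft_force: [-0.3, -1.0, -1.3]
grip_width: 0.0397
```

Run:
```python
from pl import *
R=np.load("R.npy",allow_pickle=True).item()
c=now();T=R["tray"];ty=np.degrees(T[2]);x,y=slot(T,.035,.060)
plan(c,[[(x,y,.0865,ty,1)]])
```

```text
t 5.55 g [ 0.622  -0.0979  0.1021] yaw -3.04 tilt [-1.e+00  4.e-04  1.e-04] w 0.0397 F [-0.3 -1.  -1.3] M [-0.    0.    0.05] q [-19.7  37.2  72.9  -0.   69.8 -16.7]
0 1 [[0.62, 0.03, 0.01, -0.02, 0.0, 0.0]]
```

Call:
{"api": "arm_command", "payload": {
  "plan": [
    [[0.3,0,0,0,0,0],[0.6,0,0,0,0,0],[0.6,0,0,0,0,0],[0.6,0,0,0,0,0]]
  ]
}}

```text
time_s: 5.95
position: [0.6225, -0.0979, 0.0927]
tool_rot: [[0.001, 0.999, -0.052], [-0.0, -0.052, -0.999], [-1.0, 0.001, 0.0]]
ft_force: [1.2, 0.4, 2.0]
grip_width: 0.0397
```

Call:
{"api": "arm_command", "payload": {
  "plan": [
    [[0,0,0,0,0,0],[0,0,0,0,0,0],[0,0,0,0,0,0],[0,0,0,0,0,0],[-1,0,0,0,0,0],[-2,0,0,0,0,0],[-3.4,0,0,0,0,0]]
  ],
  "jaw": 0.32
}}

```text
time_s: 6.65
position: [0.6215, -0.0976, 0.1771]
tool_rot: [[-0.003, 0.999, -0.051], [0.001, -0.051, -0.999], [-1.0, -0.003, -0.001]]
ft_force: [0.7, 0.4, 0.3]
grip_width: 0.0575
```

Run:
```python
from pl import *
R=np.load("R.npy",allow_pickle=True).item()
c=now();b=R["green"];by=np.degrees(b[2])-90
plan(c,[[(b[0],b[1],.15,by,8)],[(b[0],b[1],.033,by,4)]])
```

```text
t 6.65 g [ 0.6215 -0.0976  0.1711] yaw -2.94 tilt [-1.e+00 -3.e-03 -9.e-04] w 0.0575 F [0.7 0.4 0.3] M [-0.01 -0.02  0.03] q [-19.7  33.3  68.   -0.   78.9 -16.7]
0 8 [[0.11, -0.84, 0.72, 1.26, 0.0, 0.0], [0.21, -1.67, 1.44, 2.53, 0.0, 0.0], [0.32, -2.51, 2.15, 3.79, 0.0, 0.0], [0.42, -3.35, 2.87, 5.06, 0.0, 0.0], [0.53, -4.18, 3.59, 6.32, 0.0, 0.0], [0.63, -5.02, 4.31, 7.58, 0.0, 0.0], [0.74, -5.86, 5.02, 8.85, 0.0, 0.0], [0.84, -6.69, 5.74, 10.11, 0.0, 0.0]]
1 4 [[1.17, 0.0, 0.0, 0.0, 0.0, 0.0], [2.34, 0.0, 0.0, 0.0, 0.0, 0.0], [3.51, 0.0, 0.0, 0.0, 0.0, 0.0], [4.68, 0.0, 0.0, 0.0, 0.0, 0.0]]
```

```bash
cat > blobs.py <<'E'
from h import *
def blobs(im):
    h=cv2.cvtColor(im,cv2.COLOR_RGB2HSV);o={}
    for n,a,b in(("blue",(105,120,30),(125,255,255)),("green",(55,90,20),(85,255,255)),("purple",(130,35,20),(160,255,255))):
        m=cv2.inRange(h,a,b);m[:140]=0;m[:,:340]=0;m[330:]=0;m[:,510:]=0
        ys,xs=np.nonzero(m);o[n]=(len(xs),round(xs.mean(),1),round(ys.mean(),1)) if len(xs) else None
    return o
if __name__=="__main__":
    for n in("top","side"):
        print(n,"0",blobs(cv2.imread(f"pics/{n}0.png")[:,:,::-1].copy()));print(n,"1",blobs(get_image(n)["img"]))
E
python3 blobs.py
```

```text
top 0 {'blue': (121, np.float64(370.0), np.float64(306.5)), 'green': (130, np.float64(436.9), np.float64(299.6)), 'purple': (187, np.float64(484.2), np.float64(310.9))}
top 1 {'blue': None, 'green': (130, np.float64(436.9), np.float64(299.6)), 'purple': (185, np.float64(484.0), np.float64(310.6))}
side 0 {'blue': (321, np.float64(425.7), np.float64(250.6)), 'green': (284, np.float64(433.0), np.float64(199.4)), 'purple': (258, np.float64(452.2), np.float64(169.0))}
side 1 {'blue': (126, np.float64(345.7), np.float64(199.8)), 'green': (278, np.float64(433.2), np.float64(199.3)), 'purple': (262, np.float64(450.5), np.float64(173.0))}
```

Call:
{"api": "arm_command", "payload": {
  "plan": [
    [[0,-1.67,1.44,1.4,0,0],[0.1,-3.35,2.87,2.8,0,0],[0.3,-5.0,4.3,4.2,0,0],[0.5,-6.69,5.74,5.6,0,0],[0.84,-6.69,5.74,7.0,0,0],[0.84,-6.69,5.74,8.4,0,0],[0.84,-6.69,5.74,9.8,0,0],[0.84,-6.69,5.74,10.11,0,0],[0.84,-6.69,5.74,10.11,0,0],[0.84,-6.69,5.74,10.11,0,0]]
  ],
  "jaw": 0
}}

```text
time_s: 7.75
position: [0.4477, -0.2324, 0.1561]
tool_rot: [[-0.0, 0.446, -0.895], [0.0, -0.895, -0.446], [-1.0, -0.0, 0.0]]
ft_force: [-0.2, -0.5, -0.0]
grip_width: 0.085
```

```bash
python3 - <<'E'
from pl import *
R=np.load("R.npy",allow_pickle=True).item()
c=now();b=R["green"];by=np.degrees(b[2])-90
plan(c,[[(b[0],b[1],.033,by,4)]])
E
python3 blobs.py
```

```text
t 7.75 g [ 0.4477 -0.2324  0.1501] yaw -63.52 tilt [-1.e+00 -5.e-04  2.e-04] w 0.085 F [-0.2 -0.5 -0. ] M [ 0.05  0.01 -0.02] q [-40.9  23.1  90.6  -0.   66.3  22.6]
0 4 [[1.17, -0.0, 0.01, 0.0, 0.0, 0.0], [2.34, -0.01, 0.01, 0.01, 0.0, 0.0], [3.51, -0.01, 0.02, 0.01, 0.0, 0.0], [4.68, -0.01, 0.02, 0.01, 0.0, 0.0]]
top 0 {'blue': (121, np.float64(370.0), np.float64(306.5)), 'green': (130, np.float64(436.9), np.float64(299.6)), 'purple': (187, np.float64(484.2), np.float64(310.9))}
top 1 {'blue': (124, np.float64(387.1), np.float64(216.3)), 'green': (68, np.float64(435.9), np.float64(298.3)), 'purple': None}
side 0 {'blue': (321, np.float64(425.7), np.float64(250.6)), 'green': (284, np.float64(433.0), np.float64(199.4)), 'purple': (258, np.float64(452.2), np.float64(169.0))}
side 1 {'blue': (125, np.float64(345.6), np.float64(199.6)), 'green': (279, np.float64(433.2), np.float64(199.6)), 'purple': (233, np.float64(452.8), np.float64(170.3))}
```

Call:
{"api": "arm_command", "payload": {
  "plan": [
    [[1.2,0,0,0,0,0],[2.4,0,0,0,0,0],[3.6,0,0,0,0,0],[4.68,0,0,0,0,0],[4.68,0,0,0,0,0],[4.68,0,0,0,0,0]]
  ]
}}

```text
time_s: 8.45
position: [0.448, -0.2326, 0.0398]
tool_rot: [[-0.0, 0.445, -0.895], [0.0, -0.895, -0.445], [-1.0, -0.0, 0.0]]
ft_force: [-0.3, 0.2, 0.8]
grip_width: 0.0858
```

Call:
{"api": "arm_command", "payload": {
  "plan": [
    [[0,0,0,0,0,0],[0,0,0,0,0,0],[0,0,0,0,0,0],[0,0,0,0,0,0],[0,0,0,0,0,0],[0,0,0,0,0,0],[0,0,0,0,0,0],[-1.5,0,0,0,0,0],[-3.5,0,0,0,0,0],[-5.5,0,0,0,0,0]]
  ],
  "jaw": 1
}}

```text
time_s: 9.45
position: [0.4473, -0.2322, 0.1785]
tool_rot: [[-0.001, 0.445, -0.896], [0.001, -0.896, -0.445], [-1.0, -0.001, 0.0]]
ft_force: [1.2, -0.6, -0.3]
grip_width: 0.0394
```

Run:
```python
from pl import *
R=np.load("R.npy",allow_pickle=True).item()
c=now();T=R["tray"];ty=np.degrees(T[2]);x,y=slot(T,-.035,.060)
plan(c,[[(x,y,.17,ty,8)],[(x,y,.0875,ty,3)]])
```

```text
t 9.45 g [ 0.4473 -0.2322  0.1725] yaw -63.6 tilt [-1.0e+00 -1.1e-03  5.0e-04] w 0.0394 F [ 1.2 -0.6 -0.3] M [-0.01 -0.07 -0.02] q [-40.9  21.6  88.8  -0.   69.7  22.7]
0 8 [[0.01, -0.38, -0.78, -1.26, 0.0, 0.0], [0.03, -0.76, -1.56, -2.53, 0.0, 0.0], [0.04, -1.15, -2.34, -3.79, 0.0, 0.0], [0.05, -1.53, -3.11, -5.06, 0.0, 0.0], [0.06, -1.91, -3.89, -6.32, 0.0, 0.0], [0.08, -2.29, -4.67, -7.59, 0.0, 0.0], [0.09, -2.67, -5.45, -8.85, 0.0, 0.0], [0.1, -3.05, -6.23, -10.12, 0.0, 0.0]]
1 3 [[1.1, 0.0, 0.0, 0.0, 0.0, 0.0], [2.2, 0.0, 0.0, 0.0, 0.0, 0.0], [3.3, 0.0, 0.0, 0.0, 0.0, 0.0]]
```

Call:
{"api": "arm_command", "payload": {
  "plan": [
    [[0,-0.38,-0.78,-1.26,0,0],[0,-0.76,-1.56,-2.5,0,0],[0,-1.15,-2.34,-3.8,0,0],[0,-1.53,-3.11,-5.1,0,0],[0,-1.91,-3.89,-6.3,0,0],[0,-2.29,-4.67,-7.6,0,0],[0.1,-2.67,-5.45,-8.85,0,0],[0.1,-3.05,-6.23,-10.12,0,0],[0.1,-3.05,-6.23,-10.12,0,0],[0.1,-3.05,-6.23,-10.12,0,0]]
  ]
}}

```text
time_s: 10.45
position: [0.5531, -0.0949, 0.1743]
tool_rot: [[-0.001, 0.999, -0.052], [-0.0, -0.052, -0.999], [-1.0, -0.001, 0.0]]
ft_force: [0.4, 0.2, -1.1]
grip_width: 0.0396
```

Call:
{"api": "arm_command", "payload": {
  "plan": [
    [[0,0,0,0,0,0],[1,0,0,0,0,0],[2,0,0,0,0,0],[2.8,0,0,0,0,0],[2.8,0,0,0,0,0],[3.0,0,0,0,0,0],[3.25,0,0,0,0,0],[3.25,0,0,0,0,0],[3.25,0,0,0,0,0]]
  ]
}}

```text
time_s: 11.35
position: [0.5538, -0.0954, 0.094]
tool_rot: [[0.002, 0.999, -0.05], [-0.001, -0.05, -0.999], [-1.0, 0.002, 0.001]]
ft_force: [-0.1, -0.6, 2.8]
grip_width: 0.0393
```

Call:
{"api": "arm_command", "payload": {
  "plan": [
    [[0,0,0,0,0,0],[0,0,0,0,0,0],[0,0,0,0,0,0],[0,0,0,0,0,0],[-1,0,0,0,0,0],[-2,0,0,0,0,0],[-3.4,0,0,0,0,0]]
  ],
  "jaw": 0.32
}}

```text
time_s: 12.05
position: [0.5527, -0.0947, 0.178]
tool_rot: [[-0.003, 0.999, -0.05], [0.001, -0.05, -0.999], [-1.0, -0.003, -0.001]]
ft_force: [-0.5, 0.5, 0.4]
grip_width: 0.058
```

```bash
python3 - <<'E'
from pl import *
R=np.load("R.npy",allow_pickle=True).item()
c=now();b=R["purple"];by=np.degrees(b[2])-90
plan(c,[[(b[0],b[1],.15,by,8)]])
E
python3 blobs.py
```

```text
t 12.05 g [ 0.5527 -0.0947  0.172 ] yaw -2.88 tilt [-1.     -0.0028 -0.001 ] w 0.058 F [-0.5  0.5  0.4] M [-0.03  0.    0.03] q [-21.8  26.8  79.8   0.   73.6 -18.9]
0 8 [[0.11, -0.6, 1.33, 1.92, 0.0, 0.0], [0.22, -1.2, 2.67, 3.84, 0.0, 0.0], [0.33, -1.8, 4.0, 5.76, 0.0, 0.0], [0.44, -2.4, 5.33, 7.69, 0.0, 0.0], [0.55, -3.0, 6.67, 9.61, 0.0, 0.0], [0.66, -3.6, 8.0, 11.53, 0.0, 0.0], [0.77, -4.2, 9.34, 13.45, 0.0, 0.0], [0.88, -4.8, 10.67, 15.37, 0.0, 0.0]]
top 0 {'blue': (121, np.float64(370.0), np.float64(306.5)), 'green': (130, np.float64(436.9), np.float64(299.6)), 'purple': (187, np.float64(484.2), np.float64(310.9))}
top 1 {'blue': None, 'green': None, 'purple': (186, np.float64(484.1), np.float64(310.8))}
side 0 {'blue': (321, np.float64(425.7), np.float64(250.6)), 'green': (284, np.float64(433.0), np.float64(199.4)), 'purple': (258, np.float64(452.2), np.float64(169.0))}
side 1 {'blue': (124, np.float64(345.6), np.float64(199.7)), 'green': (212, np.float64(370.2), np.float64(209.6)), 'purple': (261, np.float64(451.2), np.float64(171.2))}
```

Call:
{"api": "arm_command", "payload": {
  "plan": [
    [[0,-0.6,1.33,1.42,0,0],[0,-1.2,2.67,2.84,0,0],[0,-1.8,4.0,4.26,0,0],[0.2,-2.4,5.33,5.68,0,0],[0.3,-3.0,6.67,7.1,0,0],[0.4,-3.6,8.0,8.5,0,0],[0.6,-4.2,9.34,9.9,0,0],[0.88,-4.8,10.67,11.3,0,0],[0.88,-4.8,10.67,12.7,0,0],[0.88,-4.8,10.67,14.1,0,0]]
  ],
  "jaw": 0
}}

```text
time_s: 13.15
position: [0.4193, -0.3562, 0.1551]
tool_rot: [[-0.001, 0.036, -0.999], [0.001, -0.999, -0.036], [-1.0, -0.001, 0.001]]
ft_force: [-0.7, -0.4, -0.4]
grip_width: 0.0854
```

```bash
python3 - <<'E'
from pl import *
R=np.load("R.npy",allow_pickle=True).item()
c=now();b=R["purple"];by=np.degrees(b[2])-90
plan(c,[[(b[0],b[1],.15,by,1),(b[0],b[1],.033,by,1)]])
E
python3 blobs.py|grep side
```

```text
t 13.15 g [ 0.4193 -0.3562  0.1491] yaw -87.95 tilt [-1.0e+00 -1.3e-03  9.0e-04] w 0.0854 F [-0.7 -0.4 -0.4] M [ 0.02 -0.05 -0.05] q [-52.7  27.2  83.4   0.   69.4  35.3]
0 2 [[-0.04, -0.04, -0.01, 1.19, 0.0, 0.0], [4.64, -0.04, -0.01, 1.19, 0.0, 0.0]]
side 0 {'blue': (321, np.float64(425.7), np.float64(250.6)), 'green': (284, np.float64(433.0), np.float64(199.4)), 'purple': (258, np.float64(452.2), np.float64(169.0))}
side 1 {'blue': (125, np.float64(345.6), np.float64(199.6)), 'green': (213, np.float64(370.3), np.float64(209.3)), 'purple': (257, np.float64(451.4), np.float64(170.8))}
```

Call:
{"api": "arm_command", "payload": {
  "plan": [
    [[1.2,0,0,1.19,0,0],[2.4,0,0,1.19,0,0],[3.6,0,0,1.19,0,0],[4.64,0,0,1.19,0,0],[4.64,0,0,1.19,0,0],[4.64,0,0,1.19,0,0]]
  ]
}}

```text
time_s: 13.85
position: [0.4204, -0.3554, 0.0405]
tool_rot: [[-0.0, -0.078, -0.997], [0.0, -0.997, 0.078], [-1.0, -0.0, 0.0]]
ft_force: [-0.1, 0.8, -0.4]
grip_width: 0.0851
```

Call:
{"api": "arm_command", "payload": {
  "plan": [
    [[0,0,0,0,0,0],[0,0,0,0,0,0],[0,0,0,0,0,0],[0,0,0,0,0,0],[0,0,0,0,0,0],[0,0,0,0,0,0],[0,0,0,0,0,0],[-1.5,0,0,0,0,0],[-3.5,0,0,0,0,0],[-5.5,0,0,0,0,0]]
  ],
  "jaw": 1
}}

```text
time_s: 14.85
position: [0.4198, -0.355, 0.1794]
tool_rot: [[-0.0, -0.08, -0.997], [0.001, -0.997, 0.08], [-1.0, -0.001, 0.001]]
ft_force: [0.3, 0.3, -0.2]
grip_width: 0.0408
```

Run:
```python
from pl import *
R=np.load("R.npy",allow_pickle=True).item()
c=now();T=R["tray"];ty=np.degrees(T[2]);x,y=slot(T,0,-.009)
plan(c,[[(x,y,.17,ty,10)],[(x,y,.0875,ty,1)]])
```

```text
t 14.85 g [ 0.4198 -0.355   0.1734] yaw -94.6 tilt [-1.e+00 -6.e-04  5.e-04] w 0.0408 F [ 0.3  0.3 -0.2] M [-0.02 -0.04 -0.02] q [-52.6  25.7  81.5   0.   72.8  42. ]
0 10 [[0.01, -0.81, -0.59, -1.53, 0.0, 0.0], [0.03, -1.62, -1.19, -3.06, 0.0, 0.0], [0.04, -2.43, -1.78, -4.59, 0.0, 0.0], [0.06, -3.24, -2.38, -6.11, 0.0, 0.0], [0.07, -4.05, -2.97, -7.64, 0.0, 0.0], [0.08, -4.86, -3.57, -9.17, 0.0, 0.0], [0.1, -5.67, -4.16, -10.7, 0.0, 0.0], [0.11, -6.48, -4.76, -12.23, 0.0, 0.0], [0.12, -7.29, -5.35, -13.76, 0.0, 0.0], [0.14, -8.09, -5.95, -15.28, 0.0, 0.0]]
1 1 [[3.3, 0.0, 0.0, 0.0, 0.0, 0.0]]
```

Call:
{"api": "arm_command", "payload": {
  "plan": [
    [[0,-0.8,-0.6,-1.4,0,0],[0,-1.6,-1.2,-2.8,0,0],[0,-2.4,-1.8,-4.2,0,0],[0,-3.2,-2.4,-5.6,0,0],[0,-4.0,-3.0,-7.0,0,0],[0,-4.8,-3.6,-8.4,0,0],[0,-5.6,-4.2,-9.8,0,0],[0,-6.5,-4.8,-11.2,0,0],[0,-7.3,-5.4,-12.6,0,0],[0,-8.09,-5.95,-14.0,0,0]]
  ]
}}

```text
time_s: 15.85
position: [0.5852, -0.1648, 0.1779]
tool_rot: [[0.0, 0.984, -0.178], [-0.0, -0.178, -0.984], [-1.0, 0.0, 0.0]]
ft_force: [-0.5, -1.0, -0.7]
grip_width: 0.0401
```

Call:
{"api": "arm_command", "payload": {
  "plan": [
    [[0,0,0,-1.28,0,0],[0,0,0,-1.28,0,0],[0,0,0,-1.28,0,0],[1,0,0,-1.28,0,0],[2,0,0,-1.28,0,0],[2.8,0,0,-1.28,0,0],[2.8,0,0,-1.28,0,0]]
  ]
}}

```text
time_s: 16.55
position: [0.5832, -0.1657, 0.1053]
tool_rot: [[-0.005, 0.998, -0.055], [0.002, -0.055, -0.998], [-1.0, -0.005, -0.002]]
ft_force: [0.0, -0.2, -0.4]
grip_width: 0.0404
```

Run:
```python
from pl import *
R=np.load("R.npy",allow_pickle=True).item()
c=now();T=R["tray"];ty=np.degrees(T[2]);x,y=slot(T,0,-.009)
plan(c,[[(x,y,.0875,ty,1)]])
```

```text
t 16.55 g [ 0.5832 -0.1657  0.0993] yaw -3.14 tilt [-1.     -0.0048 -0.0021] w 0.0404 F [ 0.  -0.2 -0.4] M [0.01 0.04 0.01] q [-27.   35.5  77.1  -0.   67.7 -23.9]
0 1 [[0.47, 0.04, -0.02, -0.04, 0.0, 0.0]]
```

Call:
{"api": "arm_command", "payload": {
  "plan": [
    [[0.25,0,0,0,0,0],[0.5,0,0,0,0,0],[0.5,0,0,0,0,0],[0.5,0,0,0,0,0]]
  ]
}}

```text
time_s: 16.95
position: [0.5848, -0.1659, 0.0956]
tool_rot: [[0.001, 0.999, -0.052], [-0.0, -0.052, -0.999], [-1.0, 0.001, 0.0]]
ft_force: [-0.4, 0.4, -0.3]
grip_width: 0.0406
```

Call:
{"api": "arm_command", "payload": {
  "plan": [
    [[0,0,0,0,0,0],[0,0,0,0,0,0],[0,0,0,0,0,0],[0,0,0,0,0,0],[-1,0,0,0,0,0],[-2,0,0,0,0,0],[-3,0,0,0,0,0],[-4.5,-4,0,1,0,0],[-4.5,-6,0,2,0,0],[-4.5,-8,0,3,0,0]]
  ],
  "jaw": 0.32
}}

```text
time_s: 17.95
position: [0.4377, -0.1581, 0.2029]
tool_rot: [[0.001, 0.933, -0.361], [-0.001, -0.361, -0.933], [-1.0, 0.002, 0.001]]
ft_force: [1.2, -1.0, 0.4]
grip_width: 0.0582
```

```bash
python3 blobs.py
python3 - <<'E'
from pl import *
from h import *
now()
R=np.load("R.npy",allow_pickle=True).item()
a=[]
for n,u,v in(("top",335,170),("side",290,130)):
    d=cam(n);cv2.imwrite(f"pics/{n}1.png",d["img"][:,:,::-1])
    i=cv2.convertScaleAbs(d["img"][v:v+130,u:u+130,::-1],alpha=1.5);i=cv2.resize(i,None,fx=3,fy=3,interpolation=cv2.INTER_CUBIC)
    for L in([(25,-71,108),(-25,-71,108),(-25,-85,108),(25,-85,108)],[(79,95,60),(79,-95,60),(-79,-95,60),(-79,95,60)]):
        q=proj(d,place(R["tray"],L));cv2.polylines(i,[np.int32((q-[u,v]+.5)*3)],True,(0,0,255),1)
    a.append(i)
cv2.imwrite("pics/p2.png",np.hstack(a))
E
```

```text
top 0 {'blue': (121, np.float64(370.0), np.float64(306.5)), 'green': (130, np.float64(436.9), np.float64(299.6)), 'purple': (187, np.float64(484.2), np.float64(310.9))}
top 1 {'blue': (123, np.float64(387.1), np.float64(216.1)), 'green': (109, np.float64(386.1), np.float64(246.7)), 'purple': (135, np.float64(418.0), np.float64(233.9))}
side 0 {'blue': (321, np.float64(425.7), np.float64(250.6)), 'green': (284, np.float64(433.0), np.float64(199.4)), 'purple': (258, np.float64(452.2), np.float64(169.0))}
side 1 {'blue': (126, np.float64(345.7), np.float64(199.7)), 'green': (214, np.float64(370.1), np.float64(209.2)), 'purple': (174, np.float64(367.9), np.float64(185.0))}
t 18.05 g [ 0.4344 -0.1567  0.1965] yaw -21.18 tilt [-1.e+00 -3.e-03 -3.e-04] w 0.0578 F [ 0.7 -0.5 -0.4] M [0.01 0.01 0.01] q [-34.6  16.1  92.8  -0.   71.3 -13.4]
```

View pics/p2.png

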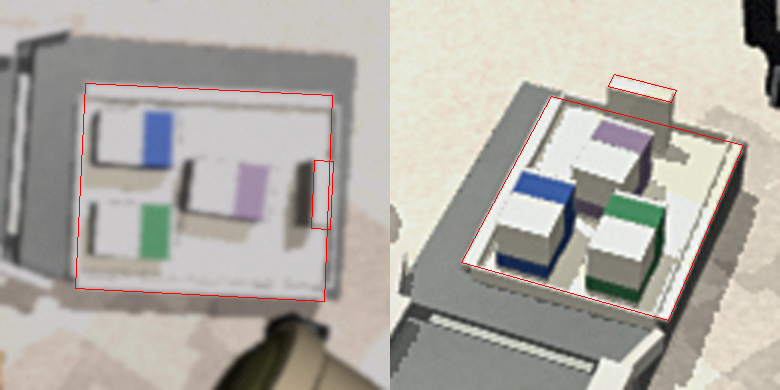

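All three cartons are upright on the tray floor (blue, green and purple at about (145,140), (140,230) and (230,190) in the left crop). The tray has not moved from its fitted outline. Next is the fin.

Run:
```python
from pl import *
R=np.load("R.npy",allow_pickle=True).item()
c=now();T=R["tray"];ty=np.degrees(T[2])-90;x,y=slot(T,0,-.078);print(x,y,ty)
plan(c,[[(x,y,.19,ty,10)],[(x,y,.092,ty,5)]])
D=R["dock"]; dy=np.degrees(D[2])
for yy in (-.16,-.1,-.05,-.015,0.037): print(yy,slot(D,0,yy))
c,s=np.cos(D[2]),np.sin(D[2]);v=T[:2]-D[:2];print("tray in dock",c*v[0]+s*v[1],-s*v[0]+c*v[1])
```

```text
t 18.15 g [ 0.4389 -0.1584  0.1968] yaw -20.96 tilt [-1.0e+00  1.5e-03  3.0e-04] w 0.0584 F [ 0.7 -0.4 -0.3] M [ 0.   -0.05 -0.02] q [-34.4  16.4  92.3   0.   71.2 -13.5]
0.5807713897198418 -0.2341376388640525 -92.90073178961876
0 10 [[0.03, 0.64, 0.08, 1.2, 0.0, 0.0], [0.05, 1.28, 0.16, 2.4, 0.0, 0.0], [0.08, 1.91, 0.24, 3.6, 0.0, 0.0], [0.11, 2.55, 0.32, 4.8, 0.0, 0.0], [0.14, 3.19, 0.4, 5.99, 0.0, 0.0], [0.16, 3.83, 0.48, 7.19, 0.0, 0.0], [0.19, 4.47, 0.56, 8.39, 0.0, 0.0], [0.22, 5.11, 0.64, 9.59, 0.0, 0.0], [0.25, 5.74, 0.72, 10.79, 0.0, 0.0], [0.27, 6.38, 0.8, 11.99, 0.0, 0.0]]
1 5 [[0.78, 0.0, 0.0, 0.0, 0.0, 0.0], [1.57, 0.0, 0.0, 0.0, 0.0, 0.0], [2.35, 0.0, 0.0, 0.0, 0.0, 0.0], [3.14, 0.0, 0.0, 0.0, 0.0, 0.0], [3.92, 0.0, 0.0, 0.0, 0.0, 0.0]]
-0.16 (np.float64(0.6019030660480531), np.float64(-0.17973523590452045))
-0.1 (np.float64(0.6064080785102437), np.float64(-0.11990460108659871))
-0.05 (np.float64(0.610162255562069), np.float64(-0.0700457387383306))
-0.015 (np.float64(0.6127901794983469), np.float64(-0.03514453509454292))
0.037 (np.float64(0.6166945236322453), np.float64(0.016708681747655905))
tray in dock -0.018900211899364215 -0.13785893959786583
```

Call:
{"api": "arm_command", "payload": {
  "plan": [
    [[0,0.64,0.1,1.2,0,0],[0,1.28,0.2,2.4,0,0],[0,1.9,0.25,3.6,0,0],[0,2.55,0.3,4.8,0,0],[0,3.2,0.4,6.0,0,0],[0,3.8,0.5,7.2,0,0],[0,4.5,0.55,8.4,0,0],[0,5.1,0.65,9.6,0,0],[0.2,5.74,0.72,10.8,0,0],[0.27,6.38,0.8,11.99,0,0]]
  ],
  "jaw": 0.62
}}

```text
time_s: 19.15
position: [0.5827, -0.2343, 0.1943]
tool_rot: [[-0.0, -0.054, -0.999], [0.0, -0.999, 0.054], [-1.0, -0.0, 0.0]]
ft_force: [0.5, -0.0, -0.2]
grip_width: 0.0323
```

Run:
```python
from pl import *
R=np.load("R.npy",allow_pickle=True).item()
c=now();T=R["tray"];ty=np.degrees(T[2])-90;x,y=slot(T,0,-.078)
plan(c,[[(x,y,.092,ty,1)]])
```

```text
t 19.15 g [ 0.5827 -0.2343  0.1883] yaw -93.1 tilt [-1.e+00 -2.e-04  2.e-04] w 0.0323 F [ 0.5 -0.  -0.2] M [ 0.01  0.03 -0.05] q [-32.7  32.3  66.8   0.   80.9  60.4]
0 1 [[3.85, -0.0, 0.08, -0.03, 0.0, 0.0]]
```

Call:
{"api": "arm_command", "payload": {
  "plan": [
    [[1,0,0,0,0,0],[2,0,0,0,0,0],[2.6,0,0,0,0,0],[3.2,0,0,0,0,0],[3.85,0,0,0,0,0],[3.85,0,0,0,0,0],[3.85,0,0,0,0,0]]
  ]
}}

```text
time_s: 19.85
position: [0.5818, -0.234, 0.099]
tool_rot: [[0.0, -0.049, -0.999], [0.0, -0.999, 0.049], [-1.0, -0.0, -0.0]]
ft_force: [0.1, 0.2, -0.8]
grip_width: 0.0324
```

Call:
{"api": "arm_command", "payload": {
  "plan": [
    [[0,0,0,0,0,0],[0,0,0,0,0,0],[0,0,0,0,0,0],[0,0,0,0,0,0],[0,0,0,0,0,0],[0,0,0,0,0,0]]
  ],
  "jaw": 1,
  "newtons": 50
}}

```text
time_s: 20.45
position: [0.5816, -0.2343, 0.1001]
tool_rot: [[0.002, -0.05, -0.999], [-0.001, -0.999, 0.05], [-1.0, 0.001, -0.002]]
ft_force: [1.5, -1.2, 5.3]
grip_width: 0.0134
```

Run:
```python
from pl import *
R=np.load("R.npy",allow_pickle=True).item()
c=now();D=R["dock"];dy=np.degrees(D[2])-90
a=slot(D,0,-.216);e=slot(D,0,-.05);f=slot(D,0,.030);print(a,e,f)
plan(c,[[(*a,c[2],dy,10)],[(*e,c[2],dy,10)],[(*f,c[2]-.001,dy,10)]])
```

```text
t 20.45 g [ 0.5816 -0.2343  0.0941] yaw -92.88 tilt [-1.      0.0011 -0.0022] w 0.0134 F [ 1.5 -1.2  5.3] M [-0.06 -0.26  0.12] q [-32.7  37.4  74.    0.   68.4  60.1]
(np.float64(0.5976983877500087), np.float64(-0.2355771617345807)) (np.float64(0.610162255562069), np.float64(-0.0700457387383306)) (np.float64(0.6161689388449898), np.float64(0.009728441018898373))
0 10 [[0.0, 0.0, -0.06, 0.02, 0.0, 0.0], [0.0, 0.0, -0.13, 0.05, 0.0, 0.0], [0.0, 0.01, -0.19, 0.07, 0.0, 0.0], [0.0, 0.01, -0.26, 0.1, 0.0, 0.0], [0.0, 0.01, -0.32, 0.12, 0.0, 0.0], [0.0, 0.01, -0.39, 0.14, 0.0, 0.0], [0.0, 0.01, -0.45, 0.17, 0.0, 0.0], [0.0, 0.01, -0.52, 0.19, 0.0, 0.0], [0.0, 0.02, -0.58, 0.21, 0.0, 0.0], [0.0, 0.02, -0.65, 0.24, 0.0, 0.0]]
1 10 [[0.0, -0.66, 0.0, 0.0, 0.0, 0.0], [0.0, -1.33, 0.0, 0.0, 0.0, 0.0], [0.0, -1.99, 0.0, 0.0, 0.0, 0.0], [0.0, -2.66, 0.0, 0.0, 0.0, 0.0], [0.0, -3.32, 0.0, 0.0, 0.0, 0.0], [0.0, -3.98, 0.0, 0.0, 0.0, 0.0], [0.0, -4.65, 0.0, 0.0, 0.0, 0.0], [0.0, -5.31, 0.0, 0.0, 0.0, 0.0], [0.0, -5.98, 0.0, 0.0, 0.0, 0.0], [0.0, -6.64, 0.0, 0.0, 0.0, 0.0]]
2 10 [[0.0, -0.32, -0.0, 0.0, 0.0, 0.0], [0.01, -0.64, -0.0, 0.0, 0.0, 0.0], [0.01, -0.96, -0.0, 0.0, 0.0, 0.0], [0.02, -1.28, -0.0, 0.0, 0.0, 0.0], [0.02, -1.6, -0.0, 0.0, 0.0, 0.0], [0.02, -1.92, 0.0, 0.0, 0.0, 0.0], [0.03, -2.24, -0.0, 0.0, 0.0, 0.0], [0.03, -2.56, -0.0, 0.0, 0.0, 0.0], [0.04, -2.88, -0.0, 0.0, 0.0, 0.0], [0.04, -3.2, -0.0, 0.0, 0.0, 0.0]]
```

Call:
{"api": "arm_command", "payload": {
  "plan": [
    [[0,0,-0.1,0,0,0],[0,0,-0.2,0.1,0,0],[0,0,-0.3,0.1,0,0],[0,0,-0.4,0.15,0,0],[0,0,-0.5,0.2,0,0],[0,0,-0.6,0.24,0,0],[0,0.02,-0.65,0.24,0,0],[0,0.02,-0.65,0.24,0,0]]
  ]
}}

```text
time_s: 21.25
position: [0.5963, -0.2349, 0.1001]
tool_rot: [[-0.002, -0.074, -0.997], [0.0, -0.997, 0.074], [-1.0, -0.0, 0.002]]
ft_force: [-7.7, 3.0, 10.4]
grip_width: 0.0131
```

Call:
{"api": "arm_command", "payload": {
  "plan": [
    [[0,-0.2,0,0,0,0],[0,-0.5,0,0,0,0],[0,-0.9,0,0,0,0],[0,-1.3,0,0,0,0],[0,-1.7,0,0,0,0],[0,-2.1,0,0,0,0],[0,-2.5,0,0,0,0],[0,-2.8,0,0,0,0],[0,-3.0,0,0,0,0],[0,-3.0,0,0,0,0]]
  ]
}}

```text
time_s: 22.25
position: [0.6032, -0.1608, 0.1001]
tool_rot: [[0.002, -0.075, -0.997], [-0.002, -0.997, 0.075], [-1.0, 0.001, -0.002]]
ft_force: [-1.0, -2.2, 7.7]
grip_width: 0.0134
```

Run:
```python
from pl import *
from h import *
R=np.load("R.npy",allow_pickle=True).item()
c=now();D=R["dock"];dy=np.degrees(D[2])-90
f=slot(D,0,.030);plan(c,[[(*f,c[2]-.001,dy,1)]])
d=cam("side");i=cv2.convertScaleAbs(d["img"][130:330,230:430,::-1],alpha=1.5);cv2.imwrite("pics/p3.png",cv2.resize(i,None,fx=3,fy=3,interpolation=cv2.INTER_CUBIC))
```

```text
t 22.25 g [ 0.6032 -0.1608  0.0941] yaw -94.32 tilt [-1.      0.0014 -0.0017] w 0.0134 F [-1.  -2.2  7.7] M [-0.06 -0.06 -0.01] q [-25.8  37.2  74.5  -0.   68.2  68.6]
0 1 [[0.04, -6.84, -0.0, -0.0, 0.0, 0.0]]
```

View pics/p3.png

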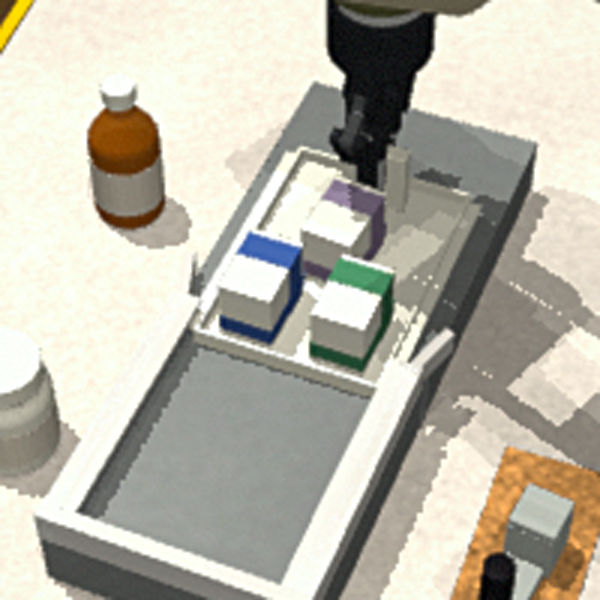

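The tray is centred and entering the channels; cartons are upright. I'll continue, easing into the end stop.

Call:
{"api": "arm_command", "payload": {
  "plan": [
    [[0,-0.2,0,0,0,0],[0,-0.5,0,0,0,0],[0,-0.9,0,0,0,0],[0,-1.3,0,0,0,0],[0,-1.7,0,0,0,0],[0,-2.1,0,0,0,0],[0,-2.5,0,0,0,0],[0,-2.9,0,0,0,0],[0,-3.3,0,0,0,0],[0,-3.5,0,0,0,0]]
  ]
}}

```text
time_s: 23.3
position: [0.6099, -0.0742, 0.1003]
tool_rot: [[0.002, -0.075, -0.997], [-0.003, -0.997, 0.075], [-1.0, 0.003, -0.002]]
ft_force: [-1.6, -8.6, 7.0]
grip_width: 0.0132
```

Call:
{"api": "arm_command", "payload": {
  "plan": [
    [[0,-0.3,0,0,0,0],[0,-0.6,0,0,0,0],[0,-1.0,0,0,0,0],[0,-1.4,0,0,0,0],[0,-1.8,0,0,0,0],[0,-2.2,0,0,0,0],[0,-2.6,0,0,0,0],[0,-2.9,0,0,0,0],[0,-3.1,0,0,0,0],[0,-3.3,0,0,0,0]]
  ]
}}

```text
time_s: 24.3
position: [0.6155, 0.0086, 0.0991]
tool_rot: [[-0.0, -0.076, -0.997], [-0.001, -0.997, 0.076], [-1.0, 0.001, 0.0]]
ft_force: [-0.9, -4.9, 1.1]
grip_width: 0.0135
```

Run:
```python
from pl import *
R=np.load("R.npy",allow_pickle=True).item()
c=now();D=R["dock"];dy=np.degrees(D[2])-90
f=slot(D,0,.037);plan(c,[[(*f,c[2],dy,1)]])
```

```text
t 24.3 g [0.6155 0.0086 0.0931] yaw -94.34 tilt [-1.e+00  1.e-03  4.e-04] w 0.0135 F [-0.9 -4.9  1.1] M [-0.6  -0.11  0.01] q [-10.2  36.6  76.   -0.1  67.4  84.2]
0 1 [[0.0, -0.33, -0.02, -0.01, 0.0, 0.0]]
```

Call:
{"api": "arm_command", "payload": {
  "plan": [
    [[0,-0.1,0,0,0,0],[0,-0.2,0,0,0,0],[0,-0.28,0,0,0,0],[0,-0.34,0,0,0,0],[0,-0.34,0,0,0,0]]
  ]
}}

```text
time_s: 24.8
position: [0.616, 0.0166, 0.0991]
tool_rot: [[-0.001, -0.076, -0.997], [-0.002, -0.997, 0.076], [-1.0, 0.002, 0.001]]
ft_force: [-3.0, -8.1, 2.3]
grip_width: 0.0133
```

Call:
{"api": "arm_command", "payload": {
  "plan": [
    [[0,-0.05,0,0,0,0],[0,-0.1,0,0,0,0],[0,-0.1,0,0,0,0]]
  ]
}}

```text
time_s: 25.1
position: [0.6158, 0.0168, 0.0992]
tool_rot: [[-0.002, -0.077, -0.997], [-0.005, -0.997, 0.077], [-1.0, 0.005, 0.002]]
ft_force: [-6.8, -20.2, 2.7]
grip_width: 0.0132
```

The tray stopped at fin y = 0.0168 against a predicted 0.0167 and pushed back with 20 N, so it is home. Releasing and moving to the crank.

Call:
{"api": "arm_command", "payload": {
  "plan": [
    [[0,0.08,0,0,0,0],[0,0.08,0,0,0,0],[0,0.08,0,0,0,0],[0,0.08,0,0,0,0],[0,0.08,0,0,0,0],[-1,0.08,0,0,0,0],[-2,0.08,0,0,0,0],[-3,0.08,0,0,0,0],[-4,0.08,0,0,0,0],[-4,0.08,0,0,0,0]]
  ],
  "jaw": 0.6
}}

```text
time_s: 26.1
position: [0.6175, 0.0181, 0.2027]
tool_rot: [[0.006, -0.075, -0.997], [-0.001, -0.997, 0.075], [-1.0, 0.0, -0.007]]
ft_force: [0.9, -0.4, 0.2]
grip_width: 0.0345
```

Run:
```python
from pl import *
from h import *
R=np.load("R.npy",allow_pickle=True).item()
c=now();K=R["crank"];ky=np.degrees(K[2])-90
plan(c,[[(K[0],K[1],.18,ky,10)]])
print(np.degrees(K[2]))
```

```text
t 26.1 g [0.6175 0.0181 0.1967] yaw -94.3 tilt [-1.0e+00  4.0e-04 -6.5e-03] w 0.0345 F [ 0.9 -0.4  0.2] M [-0.01  0.01  0.  ] q [-9.3 30.7 68.2  0.  80.6 85. ]
0 10 [[0.07, -0.17, 0.81, -1.41, 0.0, 0.0], [0.13, -0.35, 1.63, -2.82, 0.0, 0.0], [0.2, -0.52, 2.44, -4.23, 0.0, 0.0], [0.27, -0.7, 3.26, -5.64, 0.0, 0.0], [0.33, -0.87, 4.07, -7.05, 0.0, 0.0], [0.4, -1.04, 4.89, -8.45, 0.0, 0.0], [0.47, -1.22, 5.7, -9.86, 0.0, 0.0], [0.53, -1.39, 6.52, -11.27, 0.0, 0.0], [0.6, -1.57, 7.33, -12.68, 0.0, 0.0], [0.67, -1.74, 8.14, -14.09, 0.0, 0.0]]
80.25173492614445
```

Call:
{"api": "arm_command", "payload": {
  "plan": [
    [[0,-0.2,0.8,-1.4,0,0],[0,-0.35,1.6,-2.8,0,0],[0,-0.5,2.4,-4.2,0,0],[0,-0.7,3.3,-5.6,0,0],[0.3,-0.9,4.1,-7.0,0,0],[0.4,-1.0,4.9,-8.4,0,0],[0.5,-1.2,5.7,-9.8,0,0],[0.5,-1.4,6.5,-11.2,0,0],[0.6,-1.57,7.3,-12.6,0,0],[0.67,-1.74,8.14,-14.0,0,0]]
  ],
  "jaw": 0.3
}}

```text
time_s: 27.1
position: [0.4155, 0.0771, 0.1817]
tool_rot: [[-0.001, 0.985, -0.173], [0.0, -0.173, -0.985], [-1.0, -0.001, -0.0]]
ft_force: [0.7, -0.1, -0.3]
grip_width: 0.0596
```

Run:
```python
from pl import *
from h import *
R=np.load("R.npy",allow_pickle=True).item()
c=now();K=R["crank"];ky=np.degrees(K[2])-90
plan(c,[[(K[0],K[1],.036,ky,1)]])
```

```text
t 27.1 g [0.4155 0.0771 0.1757] yaw -9.96 tilt [-1.e+00 -1.e-03 -1.e-04] w 0.0596 F [ 0.7 -0.1 -0.3] M [ 0.05 -0.01  0.02] q [ -5.6  13.8 100.3   0.   65.9   4.3]
0 1 [[5.59, 0.09, -0.0, -0.04, 0.0, 0.0]]
```

Call:
{"api": "arm_command", "payload": {
  "plan": [
    [[1.5,0.09,0,0,0,0],[3,0.09,0,0,0,0],[4,0.09,0,0,0,0],[5,0.09,0,0,0,0],[5.6,0.09,0,0,0,0],[5.6,0.09,0,0,0,0],[5.6,0.09,0,0,0,0]]
  ]
}}

```text
time_s: 27.8
position: [0.4188, 0.0764, 0.0424]
tool_rot: [[-0.001, 0.984, -0.179], [0.0, -0.179, -0.984], [-1.0, -0.001, 0.0]]
ft_force: [0.9, -0.3, -0.4]
grip_width: 0.0601
```

Call:
{"api": "arm_command", "payload": {
  "plan": [
    [[0,0,0,0,0,0],[0,0,0,0,0,0],[0,0,0,0,0,0],[0,0,0,0,0,0],[0,0,0,0,0,0],[0,0,0,0,0,0],[0,0,0,0,0,0],[0,0,0,0,0,0]]
  ],
  "jaw": 1,
  "newtons": 90
}}

```text
time_s: 28.6
position: [0.4191, 0.0763, 0.0434]
tool_rot: [[0.002, 0.984, -0.179], [-0.0, -0.179, -0.984], [-1.0, 0.002, -0.0]]
ft_force: [-1.0, -0.3, 8.4]
grip_width: 0.0326
```

Run:
```python
from pl import *
from h import *
R=np.load("R.npy",allow_pickle=True).item()
c=now();S=R["shaft"];print(S)
sy=np.degrees(S[2])+90
x,y=.5599,.3196
plan(c,[[(c[0],c[1],.2,c[3],2),(x,y,.2,sy,1)]])
```

```text
t 28.6 g [0.4191 0.0763 0.0374] yaw -10.3 tilt [-1.0e+00  1.6e-03 -1.0e-04] w 0.0326 F [-1.  -0.3  8.4] M [0.02 0.38 0.11] q [ -5.7  27.8 110.1  -0.   42.    4.6]
[0.56024667 0.31927841 0.61813889]
0 3 [[-3.25, 0.0, 0.0, 0.0, 0.0, 0.0], [-6.5, 0.0, 0.0, 0.0, 0.0, 0.0], [-6.5, 3.8, -10.58, -22.62, 0.0, 0.0]]
```

Call:
{"api": "arm_command", "payload": {
  "plan": [
    [[-0.5,0,0,0,0,0],[-1.5,0,0,0,0,0],[-3,0,0,0,0,0],[-4.5,0,0,0,0,0],[-6,0,0,0,0,0],[-6.5,0,0,0,0,0],[-6.5,0.3,-0.8,-1.2,0,0],[-6.5,0.6,-1.6,-2.4,0,0],[-6.5,0.9,-2.4,-3.6,0,0],[-6.5,1.2,-3.2,-4.8,0,0]]
  ]
}}

```text
time_s: 29.6
position: [0.4626, 0.1504, 0.2051]
tool_rot: [[-0.0, 0.947, 0.322], [-0.0, 0.322, -0.947], [-1.0, -0.0, 0.0]]
ft_force: [0.1, -0.1, -3.9]
grip_width: 0.0333
```

Run:
```python
from pl import *
c=now()
plan(c,[[(.5599,.3196,.2,125.4,10)]])
```

```text
t 29.6 g [0.4626 0.1504 0.1991] yaw 18.78 tilt [-1.e+00 -2.e-04  1.e-04] w 0.0333 F [ 0.1 -0.1 -3.9] M [-0.14  0.01 -0.01] q [  4.   18.2  89.1  -0.   72.7 -14.7]
0 10 [[-0.0, 0.59, -0.52, -1.78, 0.0, 0.0], [-0.01, 1.17, -1.03, -3.55, 0.0, 0.0], [-0.01, 1.76, -1.55, -5.33, 0.0, 0.0], [-0.01, 2.35, -2.06, -7.11, 0.0, 0.0], [-0.02, 2.93, -2.58, -8.88, 0.0, 0.0], [-0.02, 3.52, -3.09, -10.66, 0.0, 0.0], [-0.02, 4.1, -3.61, -12.44, 0.0, 0.0], [-0.03, 4.69, -4.13, -14.22, 0.0, 0.0], [-0.03, 5.28, -4.64, -15.99, 0.0, 0.0], [-0.04, 5.86, -5.16, -17.77, 0.0, 0.0]]
```

Call:
{"api": "arm_command", "payload": {
  "plan": [
    [[0,0.6,-0.5,-1.4,0,0],[0,1.2,-1.0,-2.8,0,0],[0,1.8,-1.6,-4.2,0,0],[0,2.4,-2.1,-5.6,0,0],[0,2.9,-2.6,-7.0,0,0],[0,3.5,-3.1,-8.4,0,0],[0,4.1,-3.6,-9.8,0,0],[0,4.7,-4.1,-11.2,0,0],[0,5.3,-4.7,-12.6,0,0],[0,5.86,-5.16,-14,0,0]]
  ]
}}

```text
time_s: 30.6
position: [0.5606, 0.3193, 0.2048]
tool_rot: [[-0.001, -0.222, 0.975], [-0.0, 0.975, 0.222], [-1.0, 0.0, -0.001]]
ft_force: [0.5, 0.4, -3.8]
grip_width: 0.0331
```

Call:
{"api": "arm_command", "payload": {
  "plan": [
    [[0,0,0,-1.3,0,0],[0,0,0,-2.6,0,0],[0,0,0,-3.77,0,0],[0,0,0,-3.77,0,0],[0,0,0,-3.77,0,0]]
  ]
}}

```text
time_s: 31.1
position: [0.5605, 0.3184, 0.2049]
tool_rot: [[-0.0, -0.572, 0.82], [-0.0, 0.82, 0.572], [-1.0, 0.0, -0.0]]
ft_force: [0.2, 0.1, -3.8]
grip_width: 0.0329
```

```bash
cat > look.py <<'E'
import sys
from h import *
# look.py out view u v w h scale ...
def look(out,views):
    a=[]
    for n,u,v,w,h,s in views:
        d=cam(n);i=cv2.convertScaleAbs(d["img"][v:v+h,u:u+w,::-1],alpha=1.5);i=cv2.resize(i,None,fx=s,fy=s,interpolation=cv2.INTER_CUBIC)
        for k in range(0,w,10):cv2.line(i,(k*s,0),(k*s,8 if k%50==0 else 4),(0,0,255),1)
        for k in range(0,h,10):cv2.line(i,(0,k*s),(8 if k%50==0 else 4,k*s),(0,0,255),1)
        a.append(i)
    cv2.imwrite(out,np.hstack(a))
E
python3 - <<'E'
from pl import *
from look import *
c=now()
plan(c,[[(.5599,.3196,.13,125.4,10)]])
look("pics/p4.png",[("side",250,300,100,140,4),("top",150,200,100,140,4)])
E
```

```text
t 31.1 g [0.5605 0.3184 0.1989] yaw 124.92 tilt [-1.e+00  2.e-04 -4.e-04] w 0.0329 F [ 0.2  0.1 -3.8] M [ 0.08 -0.05  0.01] q [  19.1   33.5   62.8    0.    83.8 -105.8]
0 10 [[0.28, 0.01, 0.0, -0.01, 0.0, 0.0], [0.55, 0.01, 0.0, -0.02, 0.0, 0.0], [0.83, 0.02, 0.0, -0.02, 0.0, 0.0], [1.1, 0.02, 0.0, -0.03, 0.0, 0.0], [1.38, 0.03, 0.0, -0.04, 0.0, 0.0], [1.65, 0.03, 0.0, -0.05, 0.0, 0.0], [1.93, 0.04, 0.01, -0.06, 0.0, 0.0], [2.2, 0.04, 0.01, -0.06, 0.0, 0.0], [2.48, 0.05, 0.01, -0.07, 0.0, 0.0], [2.76, 0.06, 0.01, -0.08, 0.0, 0.0]]
```

View pics/p4.png

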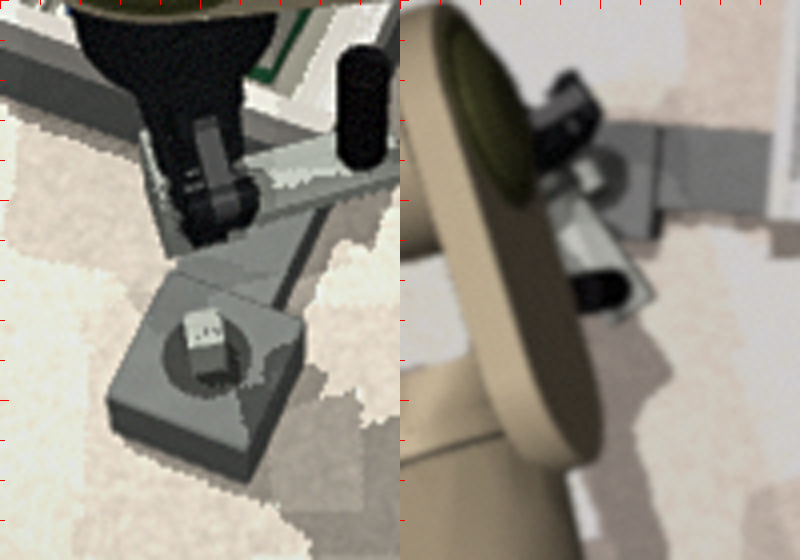

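The crank hangs level above the shaft, arm toward the robot (−x, +y side). Descending with force checks.

Call:
{"api": "arm_command", "payload": {
  "plan": [
    [[0.7,0,0,-0.08,0,0],[1.4,0,0,-0.08,0,0],[2.1,0.03,0,-0.08,0,0],[2.7,0.03,0,-0.08,0,0],[3.1,0.03,0,-0.08,0,0],[3.3,0.03,0,-0.08,0,0],[3.5,0.03,0,-0.08,0,0],[3.7,0.03,0,-0.08,0,0],[3.7,0.03,0,-0.08,0,0]]
  ]
}}

```text
time_s: 32.1
position: [0.5602, 0.319, 0.112]
tool_rot: [[-0.001, -0.582, 0.813], [-0.0, 0.813, 0.582], [-1.0, 0.0, -0.001]]
ft_force: [0.5, -0.2, -3.9]
grip_width: 0.0327
```

```bash
python3 -c "
from pl import *
now()"
```

```text
t 32.1 g [0.5602 0.319  0.106 ] yaw 125.57 tilt [-1.e+00  2.e-04 -6.e-04] w 0.0327 F [ 0.5 -0.2 -3.9] M [ 0.08 -0.04 -0.  ] q [  19.2   38.3   69.9   -0.    71.9 -106.4]
```

Call:
{"api": "arm_command", "payload": {
  "plan": [
    [[0.1,0,0,0,0,0],[0.2,0,0,0,0,0],[0.3,0,0,0,0,0],[0.4,0,0,0,0,0],[0.5,0,0,0,0,0],[0.5,0,0,0,0,0]]
  ]
}}

```text
time_s: 32.7
position: [0.5603, 0.3195, 0.0996]
tool_rot: [[0.0, -0.582, 0.813], [0.001, 0.813, 0.582], [-1.0, 0.001, 0.0]]
ft_force: [0.8, 4.6, -4.8]
grip_width: 0.0328
```

```bash
python3 -c "
from pl import *
now()"
```

```text
t 32.7 g [0.5603 0.3195 0.0936] yaw 125.59 tilt [-1.e+00  6.e-04  5.e-04] w 0.0328 F [ 0.8  4.6 -4.8] M [ 0.95 -0.11 -0.04] q [  19.2   39.1   70.6    0.    70.3 -106.4]
```

Call:
{"api": "arm_command", "payload": {
  "plan": [
    [[0.1,0.03,0.02,0,0,0],[0.2,0.03,0.02,0,0,0],[0.3,0.03,0.02,0,0,0],[0.4,0.03,0.02,0,0,0],[0.5,0.03,0.02,0,0,0],[0.6,0.03,0.02,0,0,0],[0.7,0.03,0.02,0,0,0],[0.75,0.03,0.02,0,0,0],[0.75,0.03,0.02,0,0,0]]
  ]
}}

```text
time_s: 33.6
position: [0.5603, 0.3198, 0.0808]
tool_rot: [[-0.0, -0.582, 0.813], [-0.0, 0.813, 0.582], [-1.0, -0.0, -0.0]]
ft_force: [0.4, 1.7, -4.9]
grip_width: 0.0327
```

```bash
python3 -c "
from pl import *
now()"
```

```text
t 33.6 g [0.5603 0.3198 0.0748] yaw 125.58 tilt [-1.e+00 -0.e+00 -3.e-04] w 0.0327 F [ 0.4  1.7 -4.9] M [ 0.24 -0.18 -0.03] q [  19.2   40.3   71.6   -0.    68.1 -106.4]
```

Seated fully (grasp z = 0.0748, underside about 0.040). Winding clockwise with a hub grip, which is +x rotation of the tool.

Call:
{"api": "arm_command", "payload": {
  "plan": [
    [[0,0,0,1,0,0],[0,0,0,2,0,0],[0,0,0,3,0,0],[0,0,0,4,0,0],[0,0,0,5,0,0],[0,0,0,6,0,0],[0,0,0,7,0,0],[0,0,0,8,0,0],[0,0,0,9,0,0],[0,0,0,10,0,0]]
  ]
}}

```text
time_s: 34.6
position: [0.5605, 0.3197, 0.0811]
tool_rot: [[0.0, 0.417, 0.909], [-0.001, 0.909, -0.417], [-1.0, -0.0, 0.001]]
ft_force: [1.9, 0.6, -3.9]
grip_width: 0.033
```

```bash
python3 -c "
from pl import *
now()"
```

```text
t 34.6 g [0.5605 0.3197 0.0751] yaw 65.36 tilt [-1.e+00 -3.e-04  5.e-04] w 0.033 F [ 1.9  0.6 -3.9] M [ 0.1  -0.21  0.14] q [ 19.2  40.3  71.6  -0.   68.1 -46.1]
```

Call:
{"api": "arm_command", "payload": {
  "plan": [
    [[0,0,0,1.2,0,0],[0,0,0,2.4,0,0],[0,0,0,3.6,0,0],[0,0,0,4.8,0,0],[0,0,0,6,0,0],[0,0,0,7.2,0,0],[0,0,0,8.4,0,0],[0,0,0,9.6,0,0],[0,0,0,10.8,0,0],[0,0,0,12,0,0]]
  ]
}}

```text
time_s: 35.6
position: [0.56, 0.3194, 0.0811]
tool_rot: [[-0.001, 0.993, -0.116], [-0.001, -0.116, -0.993], [-1.0, -0.001, 0.002]]
ft_force: [-1.8, -0.2, -1.5]
grip_width: 0.033
```

Call:
{"api": "arm_command", "payload": {
  "plan": [
    [[0,0,0,1.2,0,0],[0,0,0,2.4,0,0],[0,0,0,3.6,0,0],[0,0,0,4.8,0,0],[0,0,0,6,0,0],[0,0,0,7.2,0,0],[0,0,0,8.4,0,0],[0,0,0,9.6,0,0],[0,0,0,10.8,0,0],[0,0,0,12,0,0]]
  ]
}}

```text
time_s: 36.6
position: [0.5595, 0.3198, 0.0811]
tool_rot: [[-0.002, 0.196, -0.981], [-0.001, -0.981, -0.196], [-1.0, 0.0, 0.002]]
ft_force: [-3.3, 1.2, -1.6]
grip_width: 0.0326
```

Call:
{"api": "arm_command", "payload": {
  "plan": [
    [[0,0,0,1.2,0,0],[0,0,0,2.4,0,0],[0,0,0,3.6,0,0],[0,0,0,4.8,0,0],[0,0,0,6,0,0],[0,0,0,7.2,0,0],[0,0,0,8.4,0,0],[0,0,0,8.8,0,0],[0,0,0,8.8,0,0]]
  ]
}}

```text
time_s: 37.5
position: [0.5596, 0.3202, 0.0811]
tool_rot: [[-0.002, -0.659, -0.752], [0.0, -0.752, 0.659], [-1.0, 0.001, 0.001]]
ft_force: [-4.2, 3.1, -1.4]
grip_width: 0.0326
```

Run:
```python
from pl import *
from look import *
now()
look("pics/p5.png",[("side",220,130,200,140,3),])
```

```text
t 37.5 g [0.5596 0.3202 0.0751] yaw -131.21 tilt [-1.      0.001   0.0013] w 0.0326 F [-4.2  3.1 -1.4] M [0.58 0.64 0.01] q [ 19.3  40.3  71.6   0.   68.2 150.5]
```

View pics/p5.png

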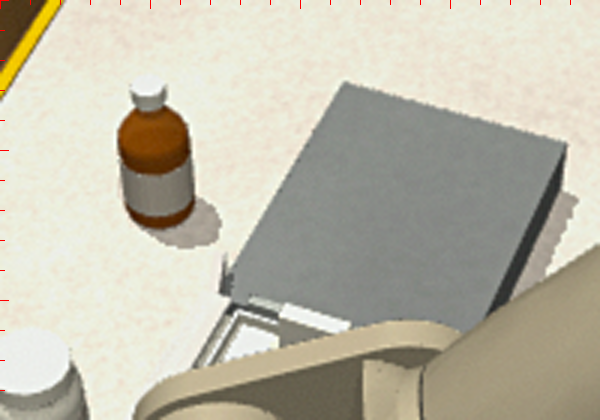

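4.48 rad wound so far with low forces. Regripping half a turn back.

Call:
{"api": "arm_command", "payload": {
  "plan": [
    [[0,0,0,0,0,0],[0,0,0,0,0,0],[0,0,0,0,0,0],[0,0,0,0,0,0],[0,0,0,0,0,0],[-0.8,0,0,0,0,0],[-1.6,0,0,0,0,0],[-2.4,0,0,0,0,0],[-2.4,0,0,-1.3,0,0],[-2.4,0,0,-2.6,0,0]]
  ],
  "jaw": 0.3
}}

```text
time_s: 38.55
position: [0.5606, 0.32, 0.142]
tool_rot: [[0.002, -0.427, -0.904], [0.0, -0.904, 0.427], [-1.0, -0.001, -0.001]]
ft_force: [-0.3, 0.2, -1.0]
grip_width: 0.0597
```

Call:
{"api": "arm_command", "payload": {
  "plan": [
    [[0,0,0,-1.4,0,0],[0,0,0,-2.8,0,0],[0,0,0,-4.2,0,0],[0,0,0,-5.6,0,0],[0,0,0,-7,0,0],[0,0,0,-8.4,0,0],[0,0,0,-9.8,0,0],[0,0,0,-11.2,0,0],[0,0,0,-12.6,0,0],[0,0,0,-14,0,0]]
  ]
}}

```text
time_s: 39.55
position: [0.5604, 0.3199, 0.1412]
tool_rot: [[0.0, 0.855, -0.519], [-0.0, -0.519, -0.855], [-1.0, 0.0, 0.0]]
ft_force: [0.6, 0.2, -1.2]
grip_width: 0.0596
```

Call:
{"api": "arm_command", "payload": {
  "plan": [
    [[0,0,0,-1.4,0,0],[0,0,0,-2.8,0,0],[0,0,0,-4.2,0,0],[0,0,0,-5.6,0,0],[0,0,0,-7,0,0],[0,0,0,-8.4,0,0],[0,0,0,-9.8,0,0],[0,0,0,-11.2,0,0],[0,0,0,-12.6,0,0],[0,0,0,-13.4,0,0]]
  ]
}}

```text
time_s: 40.55
position: [0.5604, 0.3199, 0.1412]
tool_rot: [[0.0, 0.655, 0.756], [-0.0, 0.756, -0.655], [-1.0, 0.0, 0.0]]
ft_force: [-1.2, -0.6, -0.1]
grip_width: 0.0599
```

Run:
```python
from pl import *
from look import *
c=now()
plan(c,[[(.5601,.3198,.0751,48.8,1)]])
look("pics/p6.png",[("side",220,180,220,220,2),("top",150,200,120,220,2)])
```

```text
t 40.55 g [0.5604 0.3199 0.1352] yaw 49.09 tilt [-1.e+00  0.e+00  2.e-04] w 0.0599 F [-1.2 -0.6 -0.1] M [ 0.   -0.01  0.03] q [ 19.2  36.6  67.8  -0.   75.5 -29.9]
0 1 [[2.4, -0.01, -0.01, 0.05, 0.0, 0.0]]
```

View pics/p6.png

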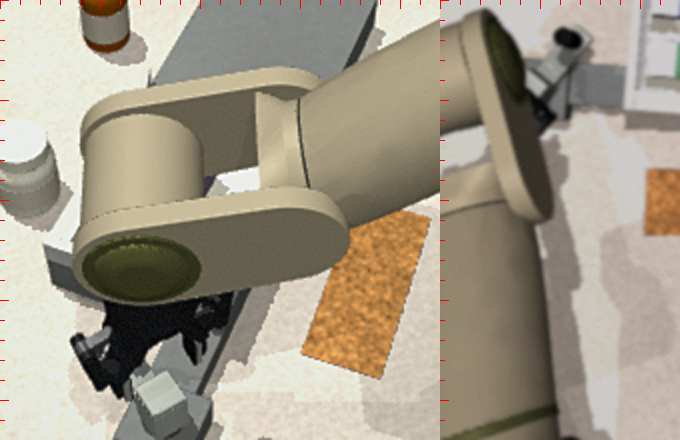

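The crank is seated with its arm at −41° as expected. Lowering, gripping and winding on.

Call:
{"api": "arm_command", "payload": {
  "plan": [
    [[0.8,0,0,0,0,0],[1.6,0,0,0,0,0],[2.4,0,0,0.05,0,0],[2.4,0,0,0.05,0,0],[2.4,0,0,0.05,0,0]]
  ]
}}

```text
time_s: 41.15
position: [0.5605, 0.32, 0.0816]
tool_rot: [[0.0, 0.664, 0.748], [0.0, 0.748, -0.664], [-1.0, 0.0, 0.0]]
ft_force: [-0.1, -0.0, 0.2]
grip_width: 0.0599
```

Call:
{"api": "arm_command", "payload": {
  "plan": [
    [[0,0,0,0,0,0],[0,0,0,0,0,0],[0,0,0,0,0,0],[0,0,0,0,0,0],[0,0,0,0,0,0],[0,0,0,0,0,0],[0,0,0,1,0,0],[0,0,0,2,0,0],[0,0,0,3,0,0],[0,0,0,4,0,0]]
  ],
  "jaw": 1,
  "newtons": 90
}}

```text
time_s: 42.15
position: [0.5604, 0.3198, 0.0825]
tool_rot: [[0.002, 0.911, 0.411], [-0.0, 0.411, -0.911], [-1.0, 0.001, 0.001]]
ft_force: [-3.4, -2.3, 6.1]
grip_width: 0.0328
```

```bash
python3 -c "
from pl import *
now()"
```

```text
t 42.15 g [0.5604 0.3198 0.0765] yaw 24.29 tilt [-1.      0.0012  0.0011] w 0.0328 F [-3.4 -2.3  6.1] M [-0.63  0.21  0.43] q [19.2 40.2 71.5 -0.1 68.2 -5. ]
```

Call:
{"api": "arm_command", "payload": {
  "plan": [
    [[0,0,0,1.2,0,0],[0,0,0,2.4,0,0],[0,0,0,3.6,0,0],[0,0,0,4.8,0,0],[0,0,0,6,0,0],[0,0,0,7.2,0,0],[0,0,0,8.4,0,0],[0,0,0,9.6,0,0],[0,0,0,10.8,0,0],[0,0,0,12,0,0]]
  ]
}}

```text
time_s: 43.15
position: [0.56, 0.3196, 0.0825]
tool_rot: [[0.0, 0.672, -0.74], [-0.001, -0.74, -0.672], [-1.0, 0.001, 0.001]]
ft_force: [-4.4, -3.6, 8.4]
grip_width: 0.0329
```

Call:
{"api": "arm_command", "payload": {
  "plan": [
    [[0,0,0,0.5,0,0],[0,0,0,1,0,0],[0,0,0,1.5,0,0],[0,0,0,2,0,0],[0,0,0,2.5,0,0],[0,0,0,3,0,0],[0,0,0,3.5,0,0],[0,0,0,3.5,0,0]]
  ]
}}

```text
time_s: 43.95
position: [0.5599, 0.3196, 0.0825]
tool_rot: [[-0.0, 0.365, -0.931], [-0.001, -0.931, -0.365], [-1.0, 0.001, 0.001]]
ft_force: [-3.7, -2.8, 9.2]
grip_width: 0.033
```

```bash
python3 -c "
from pl import *
now()"
```

```text
t 43.95 g [0.5599 0.3196 0.0765] yaw -68.57 tilt [-1.e+00  7.e-04  7.e-04] w 0.033 F [-3.7 -2.8  9.2] M [-0.73  1.05  0.06] q [19.2 40.2 71.6 -0.  68.3 87.8]
```

Call:
{"api": "arm_command", "payload": {
  "plan": [
    [[0,0,0,0.5,0,0],[0,0,0,1,0,0],[0,0,0,1.5,0,0],[0,0,0,2,0,0],[0,0,0,2.5,0,0],[0,0,0,2.5,0,0]]
  ]
}}

```text
time_s: 44.55
position: [0.5598, 0.3197, 0.0825]
tool_rot: [[-0.001, 0.112, -0.994], [-0.001, -0.994, -0.112], [-1.0, 0.001, 0.001]]
ft_force: [-5.6, -2.4, 9.0]
grip_width: 0.0328
```

```bash
python3 -c "
from pl import *
now()"
```

```text
t 44.55 g [0.5598 0.3197 0.0765] yaw -83.57 tilt [-1.e+00  7.e-04  7.e-04] w 0.0328 F [-5.6 -2.4  9. ] M [-0.68  1.17  0.06] q [ 19.2  40.2  71.6  -0.   68.3 102.8]
```

Call:
{"api": "arm_command", "payload": {
  "plan": [
    [[0,0,0,0.5,0,0],[0,0,0,1,0,0],[0,0,0,1.5,0,0],[0,0,0,2,0,0],[0,0,0,2.5,0,0],[0,0,0,2.5,0,0]]
  ]
}}

```text
time_s: 45.15
position: [0.5597, 0.3198, 0.0825]
tool_rot: [[-0.001, -0.149, -0.989], [-0.001, -0.989, 0.149], [-1.0, 0.001, 0.001]]
ft_force: [-4.7, -2.9, 9.0]
grip_width: 0.0333
```

```bash
python3 -c "
from pl import *
now()"
```

```text
t 45.15 g [0.5597 0.3198 0.0765] yaw -98.58 tilt [-1.e+00  7.e-04  6.e-04] w 0.0333 F [-4.7 -2.9  9. ] M [-0.54  1.31  0.11] q [ 19.2  40.2  71.6  -0.   68.3 117.8]
```

Call:
{"api": "arm_command", "payload": {
  "plan": [
    [[0,0,0,0.5,0,0],[0,0,0,1,0,0],[0,0,0,1.5,0,0],[0,0,0,2,0,0],[0,0,0,2.5,0,0],[0,0,0,2.5,0,0]]
  ]
}}

```text
time_s: 45.75
position: [0.5596, 0.3199, 0.0825]
tool_rot: [[-0.0, -0.397, -0.918], [-0.001, -0.918, 0.397], [-1.0, 0.001, -0.0]]
ft_force: [-4.9, -1.9, 9.5]
grip_width: 0.0323
```

```bash
python3 -c "
from pl import *
now()"
```

```text
t 45.75 g [0.5596 0.3199 0.0765] yaw -113.4 tilt [-1.0e+00  1.3e-03 -1.0e-04] w 0.0323 F [-4.9 -1.9  9.5] M [-0.5   1.25  1.42] q [ 1.930e+01  4.020e+01  7.160e+01 -1.000e-01  6.830e+01  1.327e+02]
```

Call:
{"api": "arm_command", "payload": {
  "plan": [
    [[0,0,0,0.4,0,0],[0,0,0,0.8,0,0],[0,0,0,1.2,0,0],[0,0,0,1.6,0,0],[0,0,0,2,0,0],[0,0,0,2,0,0]]
  ]
}}

```text
time_s: 46.35
position: [0.5597, 0.3198, 0.0826]
tool_rot: [[-0.0, -0.578, -0.816], [-0.002, -0.816, 0.578], [-1.0, 0.001, -0.001]]
ft_force: [-5.2, -3.3, 9.7]
grip_width: 0.0328
```

```bash
python3 -c "
from pl import *
now()"
```

```text
t 46.35 g [0.5597 0.3198 0.0766] yaw -125.34 tilt [-1.0e+00  1.4e-03 -6.0e-04] w 0.0328 F [-5.2 -3.3  9.7] M [-0.48  1.31  1.65] q [ 1.930e+01  4.020e+01  7.160e+01 -1.000e-01  6.830e+01  1.446e+02]
```

Torque jumped from 0.1 to 1.4–1.65 N m at about −113°, which means the stop has been reached and the pads probably slipped afterward. I'll release and look.

Call:
{"api": "arm_command", "payload": {
  "plan": [
    [[0,0,0,0,0,0],[0,0,0,0,0,0],[0,0,0,0,0,0],[0,0,0,0,0,0],[-0.8,0,0,0,0,0],[-1.8,0,0,0,0,0],[-3.5,0,0,0,0,0],[-5,0,2,0,0,0],[-6,0,4,0,0,0],[-6,0,6,0,0,0]]
  ],
  "jaw": 0.2
}}

```text
time_s: 47.35
position: [0.4516, 0.3982, 0.2319]
tool_rot: [[0.005, -0.582, -0.813], [0.003, -0.813, 0.582], [-1.0, -0.005, -0.002]]
ft_force: [-0.4, 1.3, -0.6]
grip_width: 0.0687
```

Call:
{"api": "arm_command", "payload": {
  "plan": [
    [[0,0,1,-1.4,0,0],[0,0,2,-2.8,0,0],[0,0,2,-4.2,0,0],[0,0,2,-4.2,0,0]]
  ]
}}

```text
time_s: 47.75
position: [0.4105, 0.4269, 0.2291]
tool_rot: [[0.0, -0.177, -0.984], [0.0, -0.984, 0.177], [-1.0, -0.0, -0.0]]
ft_force: [0.2, -0.8, 0.1]
grip_width: 0.0683
```

Run:
```python
from pl import *
from look import *
c=now()
look("pics/p7.png",[("side",240,180,130,230,3),("top",175,190,100,230,3)])
```

```text
t 47.75 g [0.4105 0.4269 0.2231] yaw -100.19 tilt [-1.e+00 -2.e-04 -2.e-04] w 0.0683 F [ 0.2 -0.8  0.1] M [-0.   -0.   -0.01] q [ 34.7  27.2  70.   -0.   82.8 134.9]
```

View pics/p7.png

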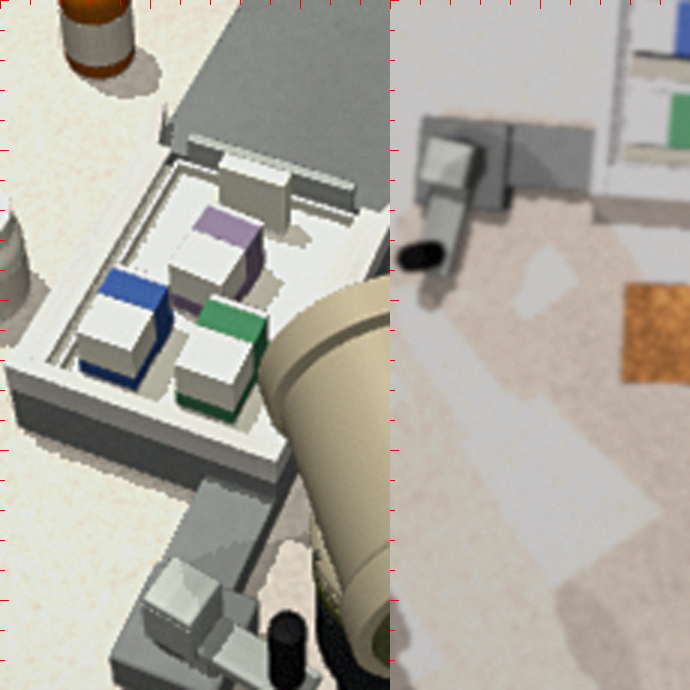

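The gate stands up behind the tray, the cartons are in place and the crank is on the shaft with its arm toward −x. Now I'll quantify the gate height and crank yaw.

Run:
```python
from pl import *
from h import *
R=np.load("R.npy",allow_pickle=True).item();D=R["dock"]
C={n:cam(n) for n in("top","side")}
for z in(60,70,76,81):print(z,(((proj(C["side"],place(D,[(62.5,2,z),(-62.5,2,z),(62.5,10,z),(-62.5,10,z)]))-[240,180]+.5)*3)).round().tolist())
s=lambda x,y:((x+.5)/3-.5+240,(y+.5)/3-.5+180); t=lambda x,y:((x-390+.5)/3-.5+175,(y+.5)/3-.5+190)
p,r=fit(C,{"side":[((0,0,88),s(183,597)),((72,0,118),s(288,622))],"top":[((0,0,88),t(449,163)),((72,0,118),t(412,258))]},[.56,.32,np.radians(-170)])
print(p[:2],np.degrees(p[2]),r.round(1).tolist())
```

```text
60 [[192.0, 152.0], [355.0, 202.0], [188.0, 159.0], [351.0, 210.0]]
70 [[192.0, 142.0], [356.0, 193.0], [187.0, 150.0], [351.0, 201.0]]
76 [[191.0, 137.0], [356.0, 188.0], [187.0, 145.0], [352.0, 196.0]]
81 [[191.0, 132.0], [356.0, 183.0], [186.0, 140.0], [352.0, 191.0]]
[0.55972276 0.31909223] -192.8686093662318 [[-0.5, -3.0], [0.1, 0.3], [-0.9, 0.1], [0.1, 0.5]]
```

Run:
```python
from pl import *
c=now()
plan(c,[[(.5600,.3198,.2,-104,8)],[(.56,.3198,.0755,-104,1)]])
```

```text
t 47.95 g [0.4114 0.4262 0.2229] yaw -100.53 tilt [-1.e+00  1.e-04  1.e-04] w 0.0686 F [ 0.1  1.1 -0. ] M [ 0.05 -0.01  0.02] q [ 34.6  27.2  70.   -0.   82.8 135.1]
0 8 [[0.11, 0.39, -0.83, 0.07, 0.0, 0.0], [0.23, 0.77, -1.66, 0.14, 0.0, 0.0], [0.34, 1.16, -2.48, 0.22, 0.0, 0.0], [0.46, 1.55, -3.31, 0.29, 0.0, 0.0], [0.57, 1.94, -4.14, 0.36, 0.0, 0.0], [0.69, 2.32, -4.97, 0.43, 0.0, 0.0], [0.8, 2.71, -5.79, 0.51, 0.0, 0.0], [0.91, 3.1, -6.62, 0.58, 0.0, 0.0]]
1 1 [[4.98, 0.0, 0.0, 0.0, 0.0, 0.0]]
```

Call:
{"api": "arm_command", "payload": {
  "plan": [
    [[0,0.4,-0.8,0,0,0],[0,0.8,-1.7,0.1,0,0],[0,1.2,-2.5,0.2,0,0],[0,1.6,-3.3,0.3,0,0],[0,1.9,-4.1,0.4,0,0],[0.3,2.3,-5.0,0.4,0,0],[0.6,2.7,-5.8,0.5,0,0],[0.91,3.1,-6.62,0.58,0,0],[0.91,3.1,-6.62,0.58,0,0],[0.91,3.1,-6.62,0.58,0,0]]
  ]
}}

```text
time_s: 48.95
position: [0.5602, 0.3203, 0.206]
tool_rot: [[-0.001, -0.24, -0.971], [0.0, -0.971, 0.24], [-1.0, 0.0, 0.001]]
ft_force: [-0.4, 0.7, -0.1]
grip_width: 0.068
```

Call:
{"api": "arm_command", "payload": {
  "plan": [
    [[1,0,0,0,0,0],[2,0,0,0,0,0],[3,0,0,0,0,0],[4,0,0,0,0,0],[4.98,0,0,0,0,0],[4.98,0,0,0,0,0],[4.98,0,0,0,0,0]]
  ]
}}

```text
time_s: 49.65
position: [0.5598, 0.3213, 0.0827]
tool_rot: [[0.001, -0.238, -0.971], [0.0, -0.971, 0.238], [-1.0, -0.001, -0.001]]
ft_force: [0.4, 0.2, 0.2]
grip_width: 0.0687
```

Call:
{"api": "arm_command", "payload": {
  "plan": [
    [[0,0,0,0,0,0],[0,0,0,0,0,0],[0,0,0,0,0,0],[0,0,0,0,0,0],[0,0,0,0,0,0],[0,0,0,0,0,0],[0,0,0,0,0,0]]
  ],
  "jaw": 1,
  "newtons": 110
}}

```text
time_s: 50.35
position: [0.5601, 0.3201, 0.0835]
tool_rot: [[0.001, -0.238, -0.971], [-0.001, -0.971, 0.238], [-1.0, 0.0, -0.002]]
ft_force: [-3.3, -4.4, 7.1]
grip_width: 0.0324
```

```bash
python3 -c "
from pl import *
now()"
```

```text
t 50.35 g [0.5601 0.3201 0.0775] yaw -103.79 tilt [-1.0e+00  3.0e-04 -1.6e-03] w 0.0324 F [-3.3 -4.4  7.1] M [-0.58  0.71  0.19] q [ 1.930e+01  4.010e+01  7.150e+01 -1.000e-01  6.830e+01  1.231e+02]
```

Call:
{"api": "arm_command", "payload": {
  "plan": [
    [[0,0,0,0.3,0,0],[0,0,0,0.6,0,0],[0,0,0,0.9,0,0],[0,0,0,1.2,0,0],[0,0,0,1.2,0,0]]
  ]
}}

```text
time_s: 50.85
position: [0.5601, 0.3201, 0.0835]
tool_rot: [[0.002, -0.356, -0.934], [-0.002, -0.934, 0.356], [-1.0, 0.001, -0.002]]
ft_force: [-3.5, -4.9, 8.0]
grip_width: 0.0324
```

```bash
python3 -c "
from pl import *
now()"
```

```text
t 50.85 g [0.5602 0.3201 0.0775] yaw -110.88 tilt [-1.0e+00  8.0e-04 -2.3e-03] w 0.0324 F [-3.5 -4.9  8. ] M [-0.75  0.27  1.25] q [ 1.930e+01  4.010e+01  7.150e+01 -1.000e-01  6.830e+01  1.302e+02]
```

Torque rose at once (1.25 N m within 7°), so the shaft is at its stop. I'll back off within the socket play and lift the crank.

Call:
{"api": "arm_command", "payload": {
  "plan": [
    [[0,0,0,-0.4,0,0],[0,0,0,-0.8,0,0],[0,0,0,-1.0,0,0],[0,0,0,-1.0,0,0]]
  ]
}}

```text
time_s: 51.25
position: [0.5602, 0.3201, 0.0835]
tool_rot: [[0.002, -0.258, -0.966], [-0.001, -0.966, 0.258], [-1.0, 0.0, -0.002]]
ft_force: [-1.3, -4.7, 7.7]
grip_width: 0.0324
```

```bash
python3 -c "
from pl import *
now()"
```

```text
t 51.25 g [0.5602 0.3201 0.0775] yaw -104.95 tilt [-1.0e+00  2.0e-04 -1.7e-03] w 0.0324 F [-1.3 -4.7  7.7] M [-0.66  0.63  0.2 ] q [ 1.930e+01  4.010e+01  7.150e+01 -1.000e-01  6.830e+01  1.243e+02]
```

Call:
{"api": "arm_command", "payload": {
  "plan": [
    [[-0.2,0,0,0,0,0],[-0.4,0,0,0,0,0],[-0.7,0,0,0,0,0],[-1,0,0,0,0,0],[-1.4,0,0,0,0,0],[-2,0,0,0,0,0],[-3,0,0,0,0,0],[-4,0,0,0,0,0],[-5,0,0,0,0,0],[-5,0,0,0,0,0]]
  ]
}}

```text
time_s: 52.25
position: [0.5614, 0.3214, 0.212]
tool_rot: [[0.01, -0.259, -0.966], [0.004, -0.966, 0.259], [-1.0, -0.006, -0.008]]
ft_force: [0.9, 1.0, -3.1]
grip_width: 0.0324
```

Run:
```python
from pl import *
c=now()
x,y=.4222,.1334
plan(c,[[(x,y,.2,-1.9,12)]])
```

```text
t 52.25 g [0.5615 0.3214 0.206 ] yaw -105.0 tilt [-0.9999 -0.0062 -0.0085] w 0.0324 F [ 0.9  1.  -3.1] M [ 0.05 -0.08  0.  ] q [ 19.3  33.2  62.1   0.   84.1 124.3]
0 12 [[0.02, 0.73, 0.29, -1.43, 0.0, 0.0], [0.04, 1.45, 0.57, -2.86, 0.0, 0.0], [0.06, 2.18, 0.86, -4.3, 0.0, 0.0], [0.08, 2.9, 1.15, -5.73, 0.0, 0.0], [0.1, 3.63, 1.43, -7.16, 0.0, 0.0], [0.12, 4.35, 1.72, -8.59, 0.0, 0.0], [0.14, 5.08, 2.0, -10.02, 0.0, 0.0], [0.16, 5.8, 2.29, -11.46, 0.0, 0.0], [0.18, 6.53, 2.58, -12.89, 0.0, 0.0], [0.2, 7.26, 2.86, -14.32, 0.0, 0.0], [0.22, 7.98, 3.15, -15.75, 0.0, 0.0], [0.24, 8.71, 3.44, -17.18, 0.0, 0.0]]
```

Call:
{"api": "arm_command", "payload": {
  "plan": [
    [[0,0.7,0.3,-1.4,0,0],[0,1.4,0.6,-2.8,0,0],[0,2.1,0.9,-4.2,0,0],[0,2.8,1.1,-5.6,0,0],[0,3.5,1.4,-7,0,0],[0,4.2,1.7,-8.4,0,0],[0,4.9,2.0,-9.8,0,0],[0,5.6,2.3,-11.2,0,0],[0,6.3,2.5,-12.6,0,0],[0,7,2.8,-14,0,0]]
  ]
}}

```text
time_s: 53.25
position: [0.4466, 0.1692, 0.2064]
tool_rot: [[0.001, 0.936, -0.353], [0.0, -0.353, -0.936], [-1.0, 0.0, -0.001]]
ft_force: [1.1, 0.8, -3.0]
grip_width: 0.0324
```

Run:
```python
from pl import *
c=now()
x,y=.4222,.1334
plan(c,[[(x,y,.2,-1.9,1),(x,y,.06,-1.9,1)]])
```

```text
t 53.25 g [0.4466 0.1692 0.2004] yaw -20.66 tilt [-1.e+00  4.e-04 -6.e-04] w 0.0324 F [ 1.1  0.8 -3. ] M [ 0.06  0.03 -0.02] q [ 6.5 17.3 90.3  0.  72.4 27.2]
0 2 [[0.02, -0.41, 1.69, -3.13, 0.0, 0.0], [5.62, -0.41, 1.69, -3.13, 0.0, 0.0]]
```

Call:
{"api": "arm_command", "payload": {
  "plan": [
    [[0,-0.2,0.6,-1.2,0,0],[0,-0.3,1.2,-2.4,0,0],[0,-0.41,1.69,-3.13,0,0],[0,-0.41,1.69,-3.13,0,0],[1,-0.41,1.69,-3.13,0,0],[2.2,-0.41,1.69,-3.13,0,0],[3.4,-0.41,1.69,-3.13,0,0],[4.6,-0.41,1.69,-3.13,0,0],[5.6,-0.41,1.69,-3.13,0,0],[5.6,-0.41,1.69,-3.13,0,0]]
  ]
}}

```text
time_s: 54.25
position: [0.4213, 0.1343, 0.0644]
tool_rot: [[-0.005, 0.999, -0.041], [0.0, -0.041, -0.999], [-1.0, -0.005, 0.0]]
ft_force: [-0.9, -0.5, -3.3]
grip_width: 0.0326
```

Run:
```python
from pl import *
from look import *
c=now()
plan(c,[[(.4222,.1334,.0405,-1.9,1)]])
look("pics/p8.png",[("side",330,250,130,140,3),("top",230,240,130,140,3)])
```

```text
t 54.25 g [0.4212 0.1343 0.0584] yaw -2.33 tilt [-1.0e+00 -5.1e-03  1.0e-04] w 0.0326 F [-0.9 -0.5 -3.3] M [ 0.02 -0.01  0.01] q [  2.3  26.5 106.2   0.   47.5   4.6]
0 1 [[0.72, 0.04, 0.03, -0.07, 0.0, 0.0]]
```

View pics/p8.png

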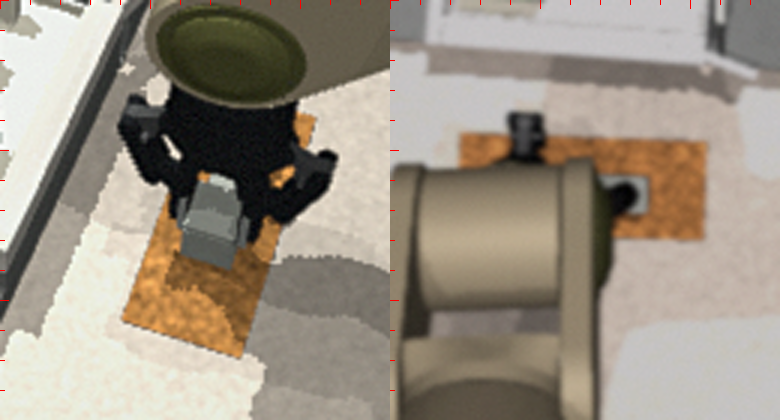

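The crank is level and lined up over the mat, hub in the mat's +y half. Lowering.

Call:
{"api": "arm_command", "payload": {
  "plan": [
    [[0.2,0,0,0,0,0],[0.4,0,0,0,0,0],[0.6,0,0,0,0,0],[0.7,0,0,0,0,0],[0.7,0,0,0,0,0],[0.7,0,0,0,0,0]]
  ]
}}

```text
time_s: 54.95
position: [0.4224, 0.1339, 0.0498]
tool_rot: [[0.001, 0.999, -0.039], [-0.0, -0.039, -0.999], [-1.0, 0.001, 0.0]]
ft_force: [-2.4, -0.5, 6.4]
grip_width: 0.0319
```

```bash
python3 -c "
from pl import *
now()"
```

```text
t 54.95 g [0.4224 0.1339 0.0438] yaw -2.22 tilt [-1.e+00  7.e-04  0.e+00] w 0.0319 F [-2.4 -0.5  6.4] M [0.06 0.49 0.02] q [  2.2  28.1 107.1  -0.   44.8   4.4]
```

Call:
{"api": "arm_command", "payload": {
  "plan": [
    [[0,0,0,0,0,0],[0,0,0,0,0,0],[0,0,0,0,0,0],[0,0,0,0,0,0],[0,0,0,0,0,0],[-1,0,0,0,0,0],[-2,0,0,0,0,0],[-3.5,0,0,0,0,0],[-5,0,0,0,0,0],[-6,0,0,0,0,0]]
  ],
  "jaw": 0.3
}}

```text
time_s: 55.95
position: [0.4225, 0.134, 0.2017]
tool_rot: [[0.003, 0.999, -0.039], [0.0, -0.039, -0.999], [-1.0, 0.003, -0.0]]
ft_force: [0.4, 0.1, -0.6]
grip_width: 0.0597
```

Call:
{"api": "arm_command", "payload": {
  "plan": [
    [[-1,0,0,0,0,0],[-1,0,-2,0,0,0],[-1,-1,-4,0,0,0],[-1,-2,-6,0,0,0],[-1,-2,-8,0,0,0],[-1,-2,-10,0,0,0],[-1,-2,-12,0,0,0],[-1,-2,-14,0,0,0],[-1,-2,-14,0,0,0]]
  ]
}}

```text
time_s: 56.85
position: [0.3849, 0.4895, 0.2231]
tool_rot: [[-0.001, 0.999, -0.035], [0.0, -0.035, -0.999], [-1.0, -0.001, -0.0]]
ft_force: [0.5, -1.1, -0.0]
grip_width: 0.06
```

Run:
```python
from pl import *
from look import *
c=now()
look("pics/p9.png",[("side",230,140,210,280,2),("top",180,130,180,280,2)])
```

```text
t 56.85 g [0.3849 0.4895 0.2171] yaw -2.02 tilt [-1.e+00 -6.e-04 -4.e-04] w 0.06 F [ 0.5 -1.1 -0. ] M [-0.01  0.02  0.01] q [40.9 30.5 65.2  0.  84.3 42.9]
```

View pics/p9.png

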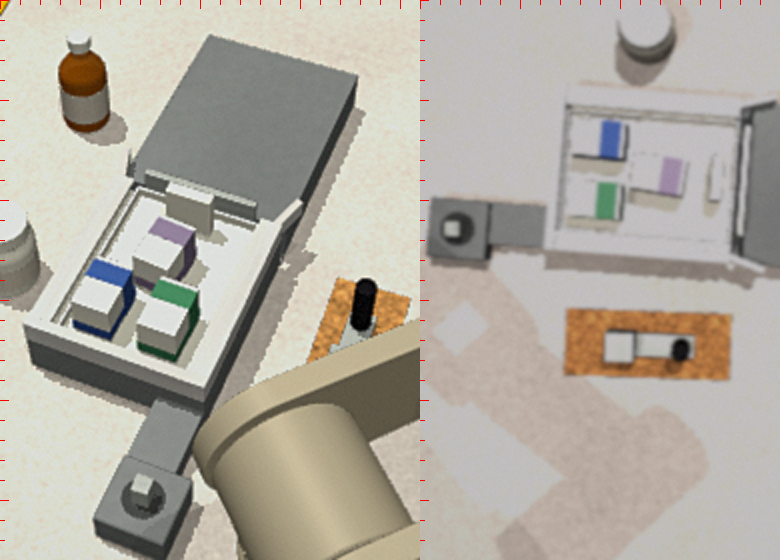

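The final view shows:
- the cartons upright in the homed tray
- the gate raised behind it
- the shaft bare
- the crank flat and fully on its mat, at about (650,345) in the right half

The bottles and jar I can see are where they were. Handing in.

Run:
```python
from rig import workorder
print(workorder.close_job())
```

```text
the job is handed in; nothing more can be done
None
```

The job is done and handed in at about 57 s of the 210 s. The system reported no verdict.

**Cartons and tray:** All three cartons present are upright on the tray floor. The tray is home: it stopped within 1 mm of the predicted spot and pushed back with about 20 N.

**Gate:** I fitted the crank, wound it clockwise with one regrip, and the torque jumped from about 0.1 to 1.4–1.65 N m. A second grip gave 1.25 N m within 7°, so the shaft is at its stop. In the side view the gate's top edge fits 31 mm above the shelf, to about 2 mm.

**Crank:** It is lying flat and whole on its mat, checked in the final picture. Its arm points the opposite way from the start, because the wrist range did not allow the original direction.

**Checks that disagreed or were missing:**
- When I over-turned at the stop, the gripper read about 21° beyond where the pictures later showed the crank. The pads probably slipped, though the jaw width did not change; that is why I did the second torque check.
- The syrup bottle and jar look untouched in the last picture. The small drops bottle was outside that crop, so I did not check it at the end. I know of no move that came close to it.

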